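# Fit the suction nozzle and hold full suction

## Task

Push the loose nozzle tube down over the spigot of the small bench suction unit until it sits fully home on its collar, and let go of it. Only then, with the fingers, press the unit's spring-return power lever down past its first two detents to the third (full suction), and finish while still holding it down there, because it springs back when released. Leave the tape roll, the wood offcut and the sanding block where they are.

Things in the scene. Friction and masses are not known exactly. Their poses are not given: they have to be found in the camera images.
- nozzle_middle (a point): Nozzle: loose straight grey rigid tube, open at both ends, standing upright on the bench; 100 mm long, outside diameter 40 mm, bore 33 mm, wall 3.5 mm, about 90 g. This point is on its axis half-way up (50 mm above its lower end); z runs along the axis. Both ends are alike.
- suction_unit: Suction unit: grey box fixed to the bench, 130 (its x) by 230 (its y) by 65 mm high. Origin: centre of its underside; z up, -x its front (towards the robot), +y its left. Spigot on top at (0, 70) mm. Lever pivot, parallel to y, at (-45, -70) mm, 88 mm up; the lever sticks out over the front edge. An upright dial plate (radius 36 mm, three black stop marks) stands just left of it.
- spigot_seat (a point): Centre of the top of the spigot's collar (52 mm wide), 70 mm above the bench: the nozzle's lower end sits on it when home. The spigot is a vertical aluminium stub, 30 mm diameter, rising 40 mm above the collar, its top 10 mm tapered to 20 mm diameter. It goes inside the nozzle with 1.5 mm clearance all round. Frame as the unit's.
- lever_roller (a point): Centre of the black cross bar (18 mm thick, 36 mm long along the unit's y) at the lever's free end, where it is pressed; its top is 9 mm higher. It moves on a 90 mm circle round the pivot: 136 mm above the bench at rest, about 57 mm at the third detent. Press it straight down from above with closed fingertips; it slides 14 mm to the unit's front, then 5 mm back, under them.
- power_lever (a joint): Angle of the power lever (rad): 0 at rest, 32 degrees above horizontal; grows as it is pressed down. Detents at 0.31, 0.61 and 0.91; end stop at 0.96. A spring always brings it back to 0. Pressing the cross bar takes about 3 to 9 N (a hump of some 3 N before each detent) and about 9 N to hold at the third, more against the end stop.
- offcut_middle (a point): sawn block of red-brown wood, 45x90x30 mm, lying flat; this point is at its centre. A bystander.
- masking_tape_middle (a point): roll of masking tape lying flat, 96 mm across, 25 mm high; this point is at its centre. A bystander.
- cork_block_middle (a point): sanding block of cork on red-brown wood, 65x112x36 mm, lying flat; this point is at its centre. A bystander.
There are look-alikes about, which are no part of the job. Of the things that look like the part that bears nozzle_middle, the smallest one is meant.

How it is judged:
On the way, in this order (a step that is already met when the one before it is completed fails the run):
1. the nozzle sits fully home on the spigot, let go, with the lever still at rest (horizontal distance between nozzle_middle and spigot_seat below 0.005 m and z of nozzle_middle in the frame of spigot_seat between 0.044 and 0.054 m and angle between nozzle_middle's own z axis and vertical below 0.08 rad and value of joint power_lever below 0.15 rad and contact force between the fingers and nozzle below 0.1 N), for 0.2 s.
2. the lever is pressed to its third detent (horizontal distance between nozzle_middle and spigot_seat below 0.005 m and z of nozzle_middle in the frame of spigot_seat between 0.044 and 0.054 m and angle between nozzle_middle's own z axis and vertical below 0.08 rad and value of joint power_lever above 0.84 rad), for 0.3 s.
At the end, for the whole second after the job is handed in: The nozzle is fully home on the spigot (lower end within about 4 mm of the collar, axis within 5 mm, tilt under 0.08 rad) and not touched by the fingers; the power lever is held at the third detent (joint above 0.84 rad, still) by the fingers, which press the unit's lever with more than 2 N (all of step 2 and velocity of joint power_lever between -0.15 and 0.15 rad/s and contact force between the fingers and suction_unit above 2 N and contact force between the fingers and nozzle below 0.1 N); the arm keeps its last pose, push and grip.
It fails at once if the lever is pressed while the nozzle is not home on the spigot (value of joint power_lever above 0.2 rad and not (horizontal distance between nozzle_middle and spigot_seat below 0.005 m and z of nozzle_middle in the frame of spigot_seat between 0.044 and 0.054 m and angle between nozzle_middle's own z axis and vertical below 0.08 rad)).
It fails at once if the offcut is disturbed (moved more than 30 mm) (distance of offcut_middle from where it was at the start of the episode above 0.03 m).
It fails at once if the masking tape is disturbed (moved more than 30 mm) (distance of masking_tape_middle from where it was at the start of the episode above 0.03 m).
It fails at once if the cork block is disturbed (moved more than 30 mm) (distance of cork_block_middle from where it was at the start of the episode above 0.03 m).
It also fails if it takes over 64 s, if anything falls off the work surface, if the arm or the gripper's body presses on something with over 40 N, if the wrist force passes 120 N, or if a joint passes its speed limit or range.

## Robot

A 6-joint arm with a two-finger parallel gripper is mounted at the origin on the work surface; the furniture and walls round the work are solid. World frame = base frame: x ahead of the robot, y to its left, z up, the work surface at z = 0. Lengths are in m, angles in rad, forces in N, time in s.
With the tool pointing down it reaches from about 0.375 to 0.975 m from the base axis. Payload 3.8 kg.
Tool frame: the origin (TCP) lies on the centre line of the jaws, within the pads' length; the fingertips stand 22 mm ahead of it and the grasp point (between the pads) lies 3 mm ahead of it; x points along the fingers, y is the direction in which the jaws open and shut, and the axes are right-handed (so a half turn about x gives the same grasp; the last joint's range is limited). The gripper opens to 85 mm and grips with 20 to 120 N. Pads are 22 mm wide; open, the fingers measure 114 mm over their backs; the gripper's body (76 mm by 85 mm) begins 54 mm behind the grasp point. The pads swing forward as they close: fully open they stand 13 mm farther back than shut.
Start: joints at [-1.366, 0.264, 1.604, -0, 1.274, -0.037], TCP at [0.162, -0.655, 0.23] pointing down, gripper open.
Joint ranges: [-2.63, 2.63], [-0.94, 2.18], [0.31, 2.57], [-1.31, 4.45], [0, 2.66], [-2.55, 2.55]. Speed limits (rad/s): [2.57, 2.57, 3.14, 3.14, 3.14, 3.14].

## Interface

Orientations are given as a rotation vector (axis times angle).
In Python, from workcell import monitor, eyes, finish_job gives the robot as it stands. The module is installed in compiled form; this text tells all that it offers.
- The arm moves only by the tool play_rows, never from a script. Its argument "deltas" is a list of rows, each an object of numbers: "wx", "wy", "wz": the turn, a rotation vector about the world's x, y, z in degrees; "x", "y", "z": the shift along the world's x, y, z in mm; "fingers": the closure, from -1 (fully open) to 1 (shut), so that 0 is half open. A call has 1 to 20 rows; each row is the pose to reach, as a shift and turn from the pose commanded when the call began; what a row does not reach only later rows make up. A row lasts 1/8 s, in which the tool goes at most 62.5 mm and 10.7 degrees, less where a joint would pass 70% of its speed; a pose out of reach is approached as far as the arm can. A call with a gripper value outside its range is refused whole. The fingers move at their own pace and stop on an object; "grip_force" is the grip in N (left out, the last holds). Time passes only in rows, so rows that repeat a pose let the fingers close. It gives the time, the measured TCP pose, the force and the opening at its end, in the units of the state.
- monitor.read_state(): the state, without advancing time (a new reading comes with each control period).
- eyes.read_camera(name): name is "scene" or "top" or "wrist"; returns a dict with "frame" (400x640x3 uint8, red, green, blue), "depth" (400x640 float32, m along the optical axis (not along the pixel's ray), 0 where there is no reading), "K" (3x3 intrinsics, pixels), "view" (4x4, takes a point from world to camera coordinates); the wrist camera has in their place "tool_from_camera" (4x4, takes a point from camera to tool coordinates, whose origin is the TCP and whose axes are the tool frame's). Camera axes: x right, y down, z forward; pixel columns grow to the right and rows downward; lengths in m; the calibration is good to about 2 mm. A picture is of the moment at which its call begins: read the wrist's pose just before it.
- finish_job(): hands the job in, once; it reports no verdict.
The state is a dict: "time": time; "q": joint angles; "joint_vel": joint speeds; "joint_torque": joint torques, N m; "tool_pos": TCP position; "tcp_rot": TCP orientation; "wrist_force": force on the tool from outside, world axes, zero at the start; "torque": the same for the moment, N m; "width": opening from 0.0 (shut) to 1.0 (fully open).
Only numpy, scipy, OpenCV 4.12 (cv2) and the standard library are available. Lean on these libraries where they do the work, as an engineer would, in place of code of your own. Each camera call takes 0.05 s, during which the arm holds its last target.

## Working session

There is one attempt and no reset: what is moved stays moved. The work goes in short steps, Python scripts to look and compute and a tool call to move; the robot and the scene stay as the last step left them, time stands still between calls to the robot, and variables do not carry over. Pictures are saved under pics/ and viewed, and the job is handed in when it is done.

Besides the shell and the picture viewer there is one more tool, called after "Call:" as name(argument=value, ...) on one line, values as JSON. play_rows: Moves the arm, as the interface text tells. Its arguments: {"type":"object","properties":{"deltas":{"type":"array"},"grip_force":{"type":"number"}},"required":["deltas"]}

```bash
mkdir -p pics
python3 - <<'E'
from workcell import monitor, eyes
import cv2,pickle
print(monitor.read_state())
for n in ["scene","top","wrist"]:
    d=eyes.read_camera(n); pickle.dump(d,open(f"{n}0.pkl","wb"))
    cv2.imwrite(f"pics/{n}0.png",d["frame"][:,:,::-1])
    print(n,d["K"].tolist(),(d.get("view") if "view" in d else d["tool_from_camera"]).round(4).tolist())
E
```

```text
{'time': 0.0, 'q': array([-1.36590963e+00,  2.64754587e-01,  1.60542532e+00, -1.42708228e-05,
        1.27367389e+00, -3.68869495e-02]), 'joint_vel': array([ 0.00015501, -0.00050065,  0.00017285,  0.00211657, -0.00060368,
       -0.00053752]), 'joint_torque': array([-9.43124105e-04, -5.15118134e+01, -3.67311215e+01, -1.78331743e-04,
        1.29240294e-02, -1.74841500e-05]), 'tool_pos': array([ 0.1614611 , -0.65463098,  0.22873334]), 'tcp_rot': array([ 2.09376012,  0.25675389, -2.09418896]), 'wrist_force': array([ 1.17803608, -0.25535686,  0.62245505]), 'torque': array([-0.01089017, -0.03863838,  0.00345482]), 'width': 0.9955966773205096}
scene [[402.7890861217712, 0.0, 317.432273171024], [0.0, 402.7890861217712, 199.12485582738125], [0.0, 0.0, 1.0]] [[-0.8347, -0.5504, -0.0197, 0.4167], [-0.2418, 0.3984, -0.8848, 0.2319], [0.4948, -0.7337, -0.4656, 0.8694], [0.0, 0.0, 0.0, 1.0]]
top [[361.28060462246304, 0.0, 321.40462132987614], [0.0, 361.28060462246304, 203.4575341827427], [0.0, 0.0, 1.0]] [[-0.0878, -0.9961, 0.0046, -0.0139], [-0.9761, 0.0851, -0.1998, 0.5395], [0.1987, -0.0221, -0.9798, 1.0273], [0.0, 0.0, 0.0, 1.0]]
wrist [[304.38319147018717, 0.0, 322.5844251910798], [0.0, 304.38319147018717, 195.70245784562377], [0.0, 0.0, 1.0]] [[0.0011, -0.3205, 0.9473, -0.1427], [1.0, 0.0006, -0.001, -0.0003], [-0.0002, 0.9473, 0.3205, -0.0815], [0.0, 0.0, 0.0, 1.0]]
```

View pics/scene0.png

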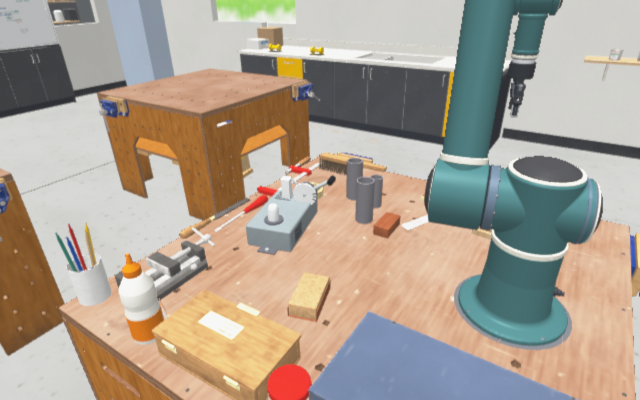

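View pics/top0.png

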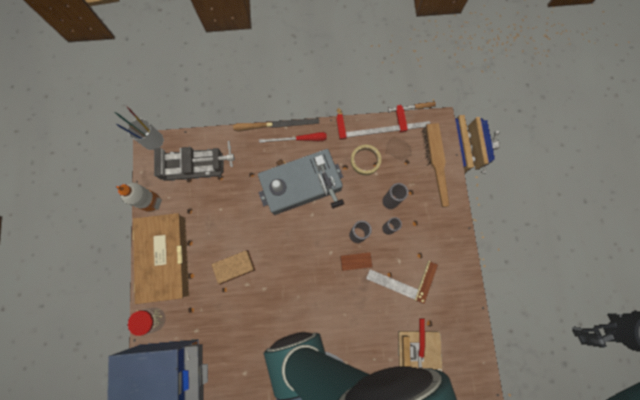

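View pics/wrist0.png

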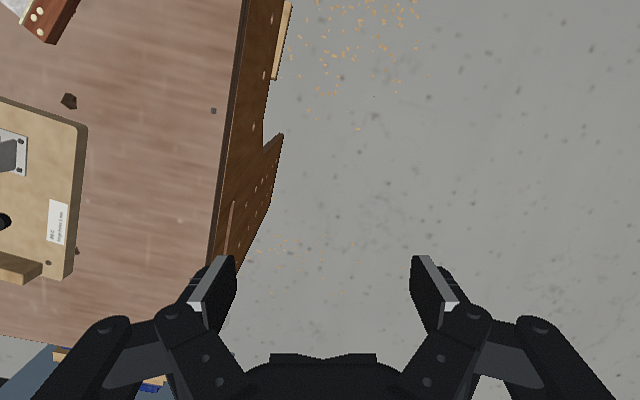

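Three grey tubes are in the top view, at about (395,196), (360,232) and (391,226). The last one looks smallest, so I'll crop and measure all three.

```bash
cat > h.py <<'E'
import numpy as np,cv2,pickle
def world(d,view=None):
    K=d["K"];V=d["view"] if view is None else view
    h,w=d["depth"].shape
    u,v=np.meshgrid(np.arange(w),np.arange(h))
    z=d["depth"]
    P=np.stack([(u-K[0,2])/K[0,0]*z,(v-K[1,2])/K[1,1]*z,z],-1)
    R=V[:3,:3];t=V[:3,3]
    W=(P-t)@R
    W[z==0]=np.nan
    return W
def ray(d,u,v,z,V=None):
    K=d["K"];V=d["view"] if V is None else V
    R=V[:3,:3];c=-R.T@V[:3,3]
    r=R.T@np.array([(u-K[0,2])/K[0,0],(v-K[1,2])/K[1,1],1])
    return c+r*(z-c[2])/r[2]
E
python3 - <<'E'
from h import *
t=pickle.load(open("top0.pkl","rb"));s=pickle.load(open("scene0.pkl","rb"))
a=cv2.resize(t["frame"][140:300,240:450],None,fx=3.6,fy=3.6,interpolation=cv2.INTER_CUBIC)
cv2.imwrite("pics/topc.png",a[:,:,::-1])
b=cv2.resize(s["frame"][140:270,230:450],None,fx=3.6,fy=3.6,interpolation=cv2.INTER_CUBIC)
cv2.imwrite("pics/scenec.png",b[:,:,::-1])
W=world(t)
for (u,v) in [(395,196),(360,232),(391,226)]:
    sub=W[v-20:v+20,u-20:u+20].reshape(-1,3)
    for lo in (0.06,0.08,0.1,0.12,.14):
        m=sub[(sub[:,2]>lo)]
        if len(m): print((u,v),lo,len(m),m.min(0).round(3),m.max(0).round(3))
for (u,v) in [(300,180),(277,186),(337,204),(320,159),(366,159),(355,262),(233,266)]:
    print((u,v),W[v,u].round(3))
E
```

```text
(395, 196) 0.06 320 [ 0.51  -0.303  0.06 ] [ 0.562 -0.252  0.135]
(395, 196) 0.08 255 [ 0.51  -0.303  0.08 ] [ 0.562 -0.252  0.135]
(395, 196) 0.1 192 [ 0.511 -0.303  0.1  ] [ 0.562 -0.252  0.135]
(395, 196) 0.12 116 [ 0.511 -0.303  0.12 ] [ 0.562 -0.253  0.135]
(360, 232) 0.06 224 [ 0.413 -0.189  0.061] [ 0.465 -0.137  0.135]
(360, 232) 0.08 187 [ 0.413 -0.189  0.08 ] [ 0.465 -0.137  0.135]
(360, 232) 0.1 150 [ 0.413 -0.189  0.101] [ 0.465 -0.138  0.135]
(360, 232) 0.12 112 [ 0.413 -0.189  0.12 ] [ 0.465 -0.138  0.135]
(391, 226) 0.06 135 [ 0.431 -0.28   0.06 ] [ 0.47  -0.187  0.135]
(391, 226) 0.08 95 [ 0.431 -0.28   0.081] [ 0.47  -0.187  0.135]
(391, 226) 0.1 22 [ 0.432 -0.28   0.1  ] [ 0.468 -0.187  0.135]
(391, 226) 0.12 4 [ 0.432 -0.189  0.131] [ 0.44  -0.187  0.135]
(300, 180) [ 0.611 -0.003  0.065]
(277, 186) [0.587 0.063 0.109]
(337, 204) [ 0.513 -0.101  0.144]
(320, 159) [ 0.651 -0.067  0.127]
(366, 159) [ 0.68  -0.218  0.001]
(355, 262) [ 0.356 -0.145  0.034]
(233, 266) [0.376 0.214 0.036]
```

View pics/topc.png

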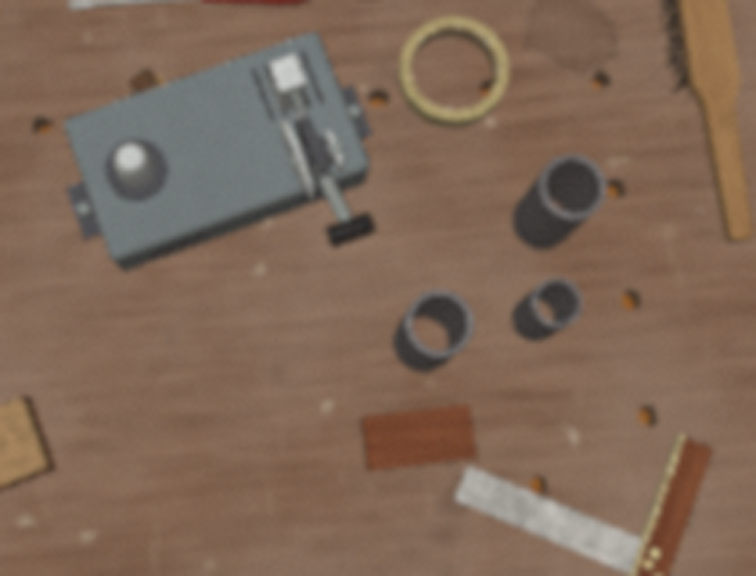

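View pics/scenec.png

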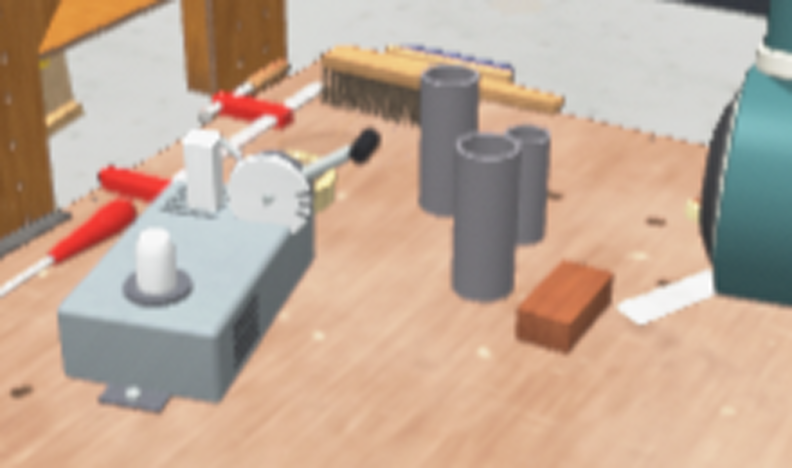

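The crop confirms it. The tube at top px (391,226) is 39 mm wide and 100 mm high, while the other two are 52 mm wide and 135 mm high, so it is the smallest and matches the nozzle. Next I'll locate everything else.

```bash
cat > loc.py <<'E'
from h import *
from scipy.optimize import least_squares
def circ(P,r=None):
    c0=P.mean(0)
    f=(lambda p:np.hypot(*(P-p[:2]).T)-(p[2] if r is None else r))
    s=least_squares(f,[*c0,r or .02],loss="soft_l1",f_scale=.002)
    return s.x,np.sqrt(np.mean(s.fun**2))
E
python3 - <<'E'
from loc import *
for n in ["top","scene"]:
    d=pickle.load(open(n+"0.pkl","rb"));W=world(d);Z=W[...,2];X=W[...,0];Y=W[...,1]
    print(n)
    m=(np.hypot(X-.451,Y+.259)<.035)&(Z>.02)
    p=W[m];print("noz zmax",p[:,2].max(),len(p)); q=p[p[:,2]>.096]; 
    print(" rim n",len(q),circ(q[:,:2],.01825), (q[:,:2].min(0)+q[:,:2].max(0))/2)
    for k in [(.439,-.163),(.536,-.278)]:
        q=W[(np.hypot(X-k[0],Y-k[1])<.04)&(Z>.13)];print(" tall",(q[:,:2].min(0)+q[:,:2].max(0))/2)
    m=(np.hypot(X-.59,Y-.063)<.05)&(Z>.073)
    p=W[m];print("spigot zmax",p[:,2].max())
    q=p[(p[:,2]>.107)];print(" top",len(q),q.mean(0).round(4))
    q=p[(p[:,2]>.075)&(p[:,2]<.098)];print(" side",len(q),circ(q[:,:2],.015))
    # unit top
    m=(abs(Z-.065)<.003)&(np.hypot(X-.61,Y)<.16)
    q=W[m];r=cv2.minAreaRect((q[:,:2]*1000).astype(np.float32));print(" box",r,cv2.boxPoints(r).round(0).tolist())
    g=d["frame"].astype(int).sum(-1)
    m=(np.hypot(X-.515,Y+.1)<.04)&(Z>.115)&(g<150)
    q=W[m];print(" roller",len(q),q.mean(0).round(4) if len(q) else 0,q.min(0).round(3),q.max(0).round(3))
E
```

```text
top
noz zmax 0.1034076696387303 204
 rim n 52 (array([ 0.45116718, -0.2612139 ,  0.01825   ]), np.float64(0.0010972976450029231)) [ 0.4513477  -0.26127076]
 tall [ 0.43962413 -0.16341467]
 tall [ 0.5361178  -0.27860585]
spigot zmax 0.11406987109427338
 top 47 [0.5945 0.0653 0.1102]
 side 21 (array([0.59575542, 0.0650863 , 0.015     ]), np.float64(0.0005342954652921967))
 box ((613.0797729492188, -2.410400390625), (129.00857543945312, 227.65753173828125), 15.344860076904297) [[521.0, 90.0], [581.0, -129.0], [705.0, -95.0], [645.0, 124.0]]
 roller 33 [ 0.5145 -0.1031  0.1434] [ 0.508 -0.116  0.137] [ 0.521 -0.088  0.147]
scene
noz zmax 0.09852890118500322 223
 rim n 19 (array([ 0.45251056, -0.26129825,  0.01825   ]), np.float64(0.001764356791187383)) [ 0.45175706 -0.26267683]
 tall [ 0.4298316  -0.17433624]
 tall [ 0.51785229 -0.28972738]
spigot zmax 0.10939797705340351
 top 19 [0.5968 0.0645 0.108 ]
 side 85 (array([0.5982135 , 0.06422288, 0.015     ]), np.float64(0.001499785575881873))
 box ((609.431396484375, -2.5978164672851562), (136.8954620361328, 225.3440704345703), 15.504950523376465) [[513.0, 88.0], [574.0, -129.0], [706.0, -93.0], [645.0, 124.0]]
 roller 14 [ 0.5117 -0.0893  0.1378] [ 0.507 -0.103  0.133] [ 0.517 -0.083  0.141]
```

Run:
```python
from scipy.spatial.transform import Rotation as R
import numpy as np
print(R.from_rotvec([2.09376012,  0.25675389, -2.09418896]).as_matrix().round(3))
from h import *
d=pickle.load(open("wrist0.pkl","rb"));print(d["tool_from_camera"])
```

```text
[[-0.     0.239 -0.971]
 [ 0.002 -0.971 -0.239]
 [-1.    -0.002 -0.   ]]
[[ 1.09549137e-03 -3.20470878e-01  9.47257735e-01 -1.42689526e-01]
 [ 9.99999376e-01  5.58925345e-04 -9.67393943e-04 -3.33286217e-04]
 [-2.19424769e-04  9.47258203e-01  3.20471290e-01 -8.15281997e-02]
 [ 0.00000000e+00  0.00000000e+00  0.00000000e+00  1.00000000e+00]]
```

Call:
play_rows(deltas=[{"x": 30,"y": 40,"wz": 3},{"x": 60,"y": 80,"wz": 6},{"x": 90,"y": 120,"wz": 9},{"x": 120,"y": 160,"wz": 12},{"x": 150,"y": 200,"wz": 15},{"x": 180,"y": 240,"wz": 18},{"x": 210,"y": 280,"wz": 21},{"x": 240,"y": 320,"wz": 24},{"x": 270,"y": 360,"wz": 27},{"x": 290,"y": 393,"wz": 29},{"x": 290,"y": 393,"wz": 29},{"x": 290,"y": 393,"wz": 29},{"x": 290,"y": 393,"wz": 29}])

```text
schema error: expected keys wx, wy, wz, x, y, z, fingers
```

```bash
cat > w.py <<'E'
from loc import *
from workcell import monitor,eyes
from scipy.spatial.transform import Rotation as R
def wview(tag):
    s=monitor.read_state()
    d=eyes.read_camera("wrist")
    T=np.eye(4);T[:3,:3]=R.from_rotvec(s["tcp_rot"]).as_matrix();T[:3,3]=s["tool_pos"]
    d["view"]=np.linalg.inv(T@d["tool_from_camera"])
    cv2.imwrite(f"pics/{tag}.png",d["frame"][:,:,::-1])
    pickle.dump(d,open(tag+".pkl","wb"))
    print(s["time"],s["tool_pos"].round(4),"jaw",np.degrees(np.arctan2(T[1,1],T[0,1])).round(2),"xdir",T[:3,0].round(3),s["wrist_force"].round(1),"w",round(float(s["width"]),3),s["q"].round(2))
    return s,d
E
python3 - <<'E'
from w import *
s,d=wview("w1")
W=world(d);Z=W[...,2]
m=(np.hypot(W[...,0]-.4513,W[...,1]+.2613)<.03)&(Z>.09)&(Z<.11)
q=W[m];print(len(q),circ(q[:,:2],.01825),(q.min(0)+q.max(0))/2,q[:,2].max())
E
```

```text
0.15 [ 0.1615 -0.6548  0.229 ] jaw -76.14 xdir [-0.     0.002 -1.   ] [-0.2  0.2  0.8] w 0.999 [-1.37  0.26  1.61 -0.    1.27 -0.04]loc.py:4: RuntimeWarning: Mean of empty slice.
  c0=P.mean(0)
  ret = um.true_divide(
Traceback (most recent call last):
  File "loc.py", line 6, in circ
    s=least_squares(f,[*c0,r or .02],loss="soft_l1",f_scale=.002)
ValueError: Initial guess is outside of provided bounds
```

View pics/w1.png

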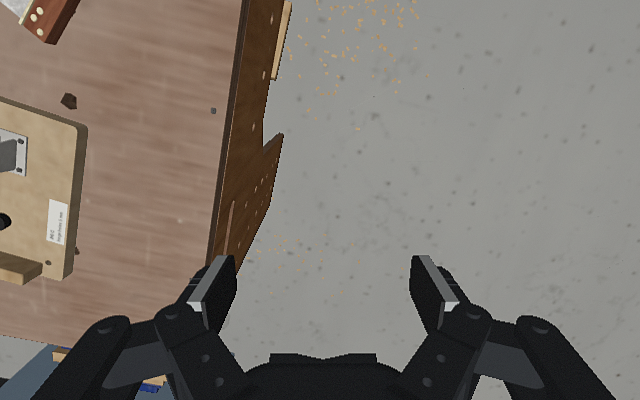

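The call was refused because every key is required. The arm didn't move, so the picture is unchanged.

Call:
play_rows(deltas=[{"wx": 0,"wy": 0,"wz": 3,"x": 30,"y": 40,"z": 0,"fingers": -1},{"wx": 0,"wy": 0,"wz": 6,"x": 60,"y": 80,"z": 0,"fingers": -1},{"wx": 0,"wy": 0,"wz": 9,"x": 90,"y": 120,"z": 0,"fingers": -1},{"wx": 0,"wy": 0,"wz": 12,"x": 120,"y": 160,"z": 0,"fingers": -1},{"wx": 0,"wy": 0,"wz": 15,"x": 150,"y": 200,"z": 0,"fingers": -1},{"wx": 0,"wy": 0,"wz": 18,"x": 180,"y": 240,"z": 0,"fingers": -1},{"wx": 0,"wy": 0,"wz": 21,"x": 210,"y": 280,"z": 0,"fingers": -1},{"wx": 0,"wy": 0,"wz": 24,"x": 240,"y": 320,"z": 0,"fingers": -1},{"wx": 0,"wy": 0,"wz": 27,"x": 270,"y": 360,"z": 0,"fingers": -1},{"wx": 0,"wy": 0,"wz": 29,"x": 290,"y": 393,"z": 0,"fingers": -1},{"wx": 0,"wy": 0,"wz": 29,"x": 290,"y": 393,"z": 0,"fingers": -1},{"wx": 0,"wy": 0,"wz": 29,"x": 290,"y": 393,"z": 0,"fingers": -1},{"wx": 0,"wy": 0,"wz": 29,"x": 290,"y": 393,"z": 0,"fingers": -1}])

```text
time: 1.82
tool_pos: [0.4511, -0.2632, 0.23]
tcp_rot: [1.785, 0.699, -1.786]
wrist_force: [-0.2, 0.1, -0.2]
width: 1.001
```

Run:
```python
from w import *
s,d=wview("w2")
W=world(d);Z=W[...,2]
m=(np.hypot(W[...,0]-.4513,W[...,1]+.2613)<.03)&(Z>.09)&(Z<.11)
q=W[m];print(len(q),circ(q[:,:2],.01825),(q.min(0)+q.max(0))/2,q[:,2].max())
```

```text
1.825 [ 0.4511 -0.2632  0.23  ] jaw -47.23 xdir [-0. -0. -1.] [-0.2  0.1 -0.2] w 1.001 [-0.58 -0.03  1.93 -0.    1.24  0.25]
585 (array([ 0.45217314, -0.26078455,  0.01825   ]), np.float64(0.0011315384187509637)) [ 0.45184778 -0.26129205  0.09540951] 0.1007945137533002
```

View pics/w2.png

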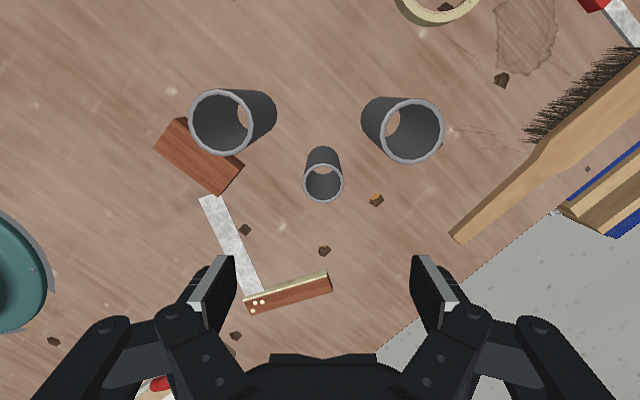

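The picture shows the nozzle rim at (323,182), centred between the jaws. Both tall tubes are clear of the finger line, so I'm going down.

Call:
play_rows(deltas=[{"wx": 0,"wy": 0,"wz": 0,"x": 1,"y": 2,"z": -25,"fingers": -1},{"wx": 0,"wy": 0,"wz": 0,"x": 1,"y": 2,"z": -50,"fingers": -1},{"wx": 0,"wy": 0,"wz": 0,"x": 1,"y": 2,"z": -75,"fingers": -1},{"wx": 0,"wy": 0,"wz": 0,"x": 1,"y": 2,"z": -100,"fingers": -1},{"wx": 0,"wy": 0,"wz": 0,"x": 1,"y": 2,"z": -125,"fingers": -1},{"wx": 0,"wy": 0,"wz": 0,"x": 1,"y": 2,"z": -140,"fingers": -1},{"wx": 0,"wy": 0,"wz": 0,"x": 1,"y": 2,"z": -140,"fingers": -1},{"wx": 0,"wy": 0,"wz": 0,"x": 1,"y": 2,"z": -140,"fingers": 1},{"wx": 0,"wy": 0,"wz": 0,"x": 1,"y": 2,"z": -140,"fingers": 1},{"wx": 0,"wy": 0,"wz": 0,"x": 1,"y": 2,"z": -140,"fingers": 1},{"wx": 0,"wy": 0,"wz": 0,"x": 1,"y": 2,"z": -140,"fingers": 1},{"wx": 0,"wy": 0,"wz": 0,"x": 1,"y": 2,"z": -140,"fingers": 1},{"wx": 0,"wy": 0,"wz": 0,"x": 1,"y": 2,"z": -140,"fingers": 1}], grip_force=35)

```text
time: 3.5
tool_pos: [0.4535, -0.2609, 0.0914]
tcp_rot: [1.785, 0.698, -1.783]
wrist_force: [-0.7, 0.2, 6.1]
width: 0.44
```

Run:
```python
from w import *
s,d=wview("w3")
```

```text
3.5 [ 0.4535 -0.2609  0.0914] jaw -47.14 xdir [ 0.002 -0.001 -1.   ] [-0.7  0.2  6.1] w 0.44 [-0.57  0.11  2.06 -0.    0.97  0.25]
```

View pics/w3.png

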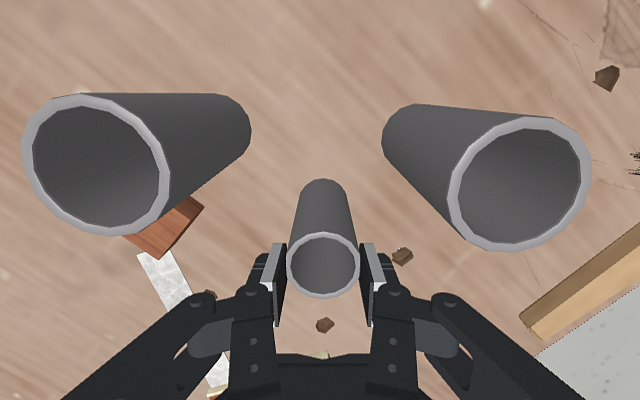

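Gripped. The picture shows the rim at (323,263) between the pads and both tall tubes untouched. Next I'll lift and go to a spot just short of the spigot, so the wrist camera can measure the spigot and the held tube together.

Call:
play_rows(deltas=[{"wx": 0,"wy": 0,"wz": 0,"x": 0,"y": 0,"z": 20,"fingers": 1},{"wx": 0,"wy": 0,"wz": 0,"x": 0,"y": 0,"z": 60,"fingers": 1},{"wx": 0,"wy": 0,"wz": 0,"x": 0,"y": 0,"z": 100,"fingers": 1},{"wx": 0,"wy": 0,"wz": 0,"x": 0,"y": 0,"z": 140,"fingers": 1},{"wx": 0,"wy": 0,"wz": 0,"x": 0,"y": 0,"z": 170,"fingers": 1},{"wx": 0,"wy": 0,"wz": 0,"x": 0,"y": 0,"z": 170,"fingers": 1},{"wx": 0,"wy": 0,"wz": 0,"x": 10,"y": 35,"z": 170,"fingers": 1},{"wx": 0,"wy": 0,"wz": 0,"x": 22,"y": 70,"z": 170,"fingers": 1},{"wx": 0,"wy": 0,"wz": 0,"x": 34,"y": 110,"z": 170,"fingers": 1},{"wx": 0,"wy": 0,"wz": 0,"x": 46,"y": 150,"z": 170,"fingers": 1},{"wx": 0,"wy": 0,"wz": 0,"x": 58,"y": 190,"z": 170,"fingers": 1},{"wx": 0,"wy": 0,"wz": 0,"x": 70,"y": 230,"z": 170,"fingers": 1},{"wx": 0,"wy": 0,"wz": 0,"x": 84,"y": 271,"z": 170,"fingers": 1},{"wx": 0,"wy": 0,"wz": 0,"x": 84,"y": 271,"z": 170,"fingers": 1},{"wx": 0,"wy": 0,"wz": 0,"x": 84,"y": 271,"z": 170,"fingers": 1},{"wx": 0,"wy": 0,"wz": 0,"x": 84,"y": 271,"z": 170,"fingers": 1}])

```text
time: 5.55
tool_pos: [0.536, 0.0097, 0.2591]
tcp_rot: [1.784, 0.7, -1.787]
wrist_force: [-0.2, 0.0, -1.7]
width: 0.436
```

Run:
```python
from w import *
s,d=wview("w4")
W=world(d);Z=W[...,2]
t=s["tool_pos"]
m=(np.hypot(W[...,0]-t[0],W[...,1]-t[1])<.03)&(Z>t[2]-.12)&(Z<t[2]+.03)
v,u=np.nonzero(m);print(len(v),u.min(),u.max(),v.min(),v.max())
q=W[m];q=q[abs(q[:,2]-np.percentile(q[:,2],90))<.02];print("heights",np.percentile(W[m][:,2],[1,10,50,90,99]).round(4))
m=(np.hypot(W[...,0]-.596,W[...,1]-.065)<.03)&(Z>.105)&(Z<.115); q=W[m];print("spigot top",len(q),q.mean(0),(q.min(0)+q.max(0))/2)
m=(np.hypot(W[...,0]-.596,W[...,1]-.065)<.03)&(Z>.073)&(Z<.098); q=W[m];print("spigot side",len(q),circ(q[:,:2],.015))
m=(np.hypot(W[...,0]-.596,W[...,1]-.065)<.035)&(Z>.068)&(Z<.073); q=W[m];print("collar",len(q),q.min(0),q.max(0),(q.min(0)+q.max(0))/2)
```

```text
5.55 [0.536  0.0097 0.2591] jaw -47.21 xdir [-0.002 -0.    -1.   ] [-0.2  0.  -1.7] w 0.436 [-0.03 -0.02  1.86 -0.    1.3   0.8 ]
8617 257 392 178 311
heights [0.1733 0.2091 0.255  0.2783 0.2882]
spigot top 514 [0.59583406 0.06534967 0.10839755] [0.59607185 0.06522759 0.10798498]
spigot side 2 (array([0.60582836, 0.05485552, 0.015     ]), np.float64(0.0127614699568345))
collar 1053 [0.57038906 0.04015714 0.06800103] [0.62107501 0.09091869 0.0712747 ] [0.59573203 0.06553791 0.06963786]
```

View pics/w4.png

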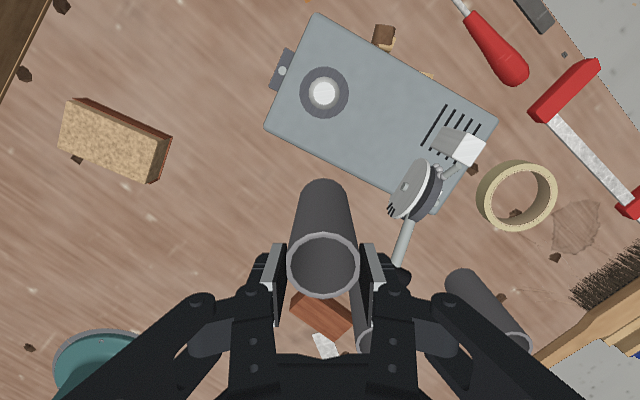

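Spigot at (323,92), measured at (0.5959, 0.0654) from both its top and its collar. The tube is still held. Now I'll measure the tube's axis in the hand.

Run:
```python
from w import *
d=pickle.load(open("w4.pkl","rb"));W=world(d)
sub=W[175:300,285:360].reshape(-1,3)
t=np.array([.536,.0097])
sub=sub[np.hypot(*(sub[:,:2]-t).T)<.03]
print("zrange",np.nanpercentile(sub[:,2],[.5,2,98,99.5]))
for lo,hi in [(.16,.175),(.175,.19),(.19,.205),(.205,.22),(.22,.235),(.235,.25),(.25,.26)]:
    q=sub[(sub[:,2]>lo)&(sub[:,2]<hi)]
    # keep outer surface: facing camera side (+.73,+.68)
    q=q[(q[:,:2]-t)@np.array([.733,.68])>.008]
    if len(q)>10: print(lo,len(q),circ(q[:,:2],.02)[0][:2].round(4),circ(q[:,:2],.02)[1].round(4))
q=sub[(sub[:,2]>.262)]; print(len(q),(q.min(0)+q.max(0))/2,np.median(q,0),circ(q[:,:2],.01825))
```

```text
zrange [-0.00106949  0.17315935  0.26723033  0.267989  ]
0.16 104 [0.5337 0.0088] 0.0002
0.175 236 [0.5337 0.0088] 0.0002
0.19 284 [0.5337 0.0088] 0.0002
0.205 350 [0.5337 0.0088] 0.0002
0.22 428 [0.5337 0.0088] 0.0002
0.235 551 [0.5337 0.0088] 0.0003
0.25 463 [0.5337 0.0088] 0.0002
1849 [0.53398621 0.00992196 0.26764212] [0.53408248 0.01072223 0.26614128] (array([0.53464372, 0.00978334, 0.01825   ]), np.float64(0.0011496045473379695))
```

Call:
play_rows(deltas=[{"wx": 0,"wy": 0,"wz": 0,"x": 15,"y": 14,"z": 0,"fingers": 1},{"wx": 0,"wy": 0,"wz": 0,"x": 30,"y": 28,"z": 0,"fingers": 1},{"wx": 0,"wy": 0,"wz": 0,"x": 46,"y": 42,"z": -5,"fingers": 1},{"wx": 0,"wy": 0,"wz": 0,"x": 62,"y": 56,"z": -20,"fingers": 1},{"wx": 0,"wy": 0,"wz": 0,"x": 62,"y": 56,"z": -40,"fingers": 1},{"wx": 0,"wy": 0,"wz": 0,"x": 62,"y": 56,"z": -50,"fingers": 1},{"wx": 0,"wy": 0,"wz": 0,"x": 62,"y": 56,"z": -50,"fingers": 1},{"wx": 0,"wy": 0,"wz": 0,"x": 62,"y": 56,"z": -50,"fingers": 1}])

```text
time: 6.6
tool_pos: [0.5988, 0.0663, 0.2107]
tcp_rot: [1.785, 0.7, -1.784]
wrist_force: [1.2, 0.1, 0.1]
width: 0.437
```

Run:
```python
from w import *
s,d=wview("w5")
for n in ["scene","top"]:
    d=eyes.read_camera(n); pickle.dump(d,open(n+"5.pkl","wb"))
    r=(slice(130,260),slice(200,360)) if n=="scene" else (slice(130,250),slice(220,380))
    a=cv2.resize(d["frame"][r],None,fx=4,fy=4,interpolation=cv2.INTER_CUBIC)
    cv2.imwrite(f"pics/{n}5.png",a[:,:,::-1])
    W=world(d);t=s["tool_pos"]
    q=W[(np.hypot(W[...,0]-t[0],W[...,1]-t[1])<.028)&(W[...,2]>.125)&(W[...,2]<.18)]
    if n=="scene":print(len(q),circ(q[:,:2],.02) if len(q)>10 else 0)
```

```text
6.6 [0.5988 0.0663 0.2107] jaw -47.17 xdir [ 0.001 -0.    -1.   ] [1.2 0.1 0.1] w 0.437 [ 0.07  0.14  1.79 -0.    1.21  0.89]
295 (array([0.59932015, 0.06448593, 0.02      ]), np.float64(0.0013333255887090095))
```

View pics/scene5.png

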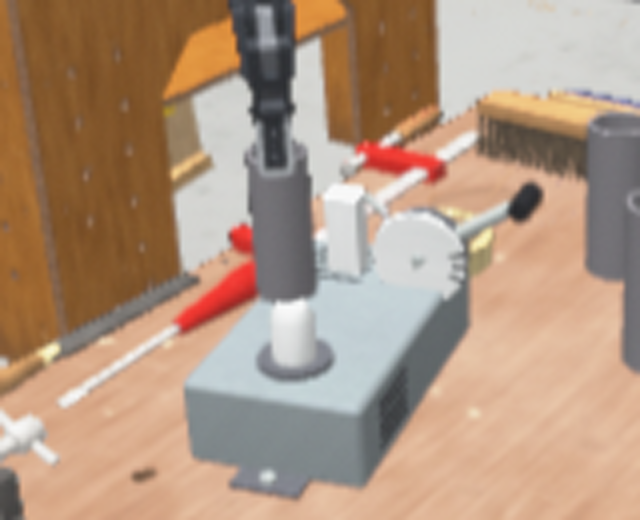

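View pics/w5.png

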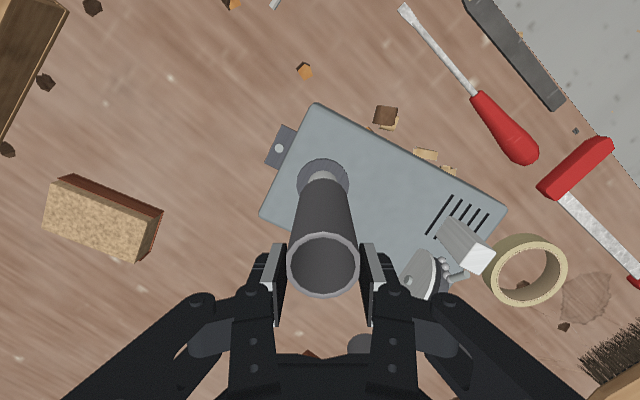

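The scene crop shows the tube axis at about column 288–291 and the spigot at 294, so the tube is roughly 1–1.5 mm off towards +x,+y. The TCP readout agrees. I'll shift -1,-1 mm and go down gently.

Call:
play_rows(deltas=[{"wx": 0,"wy": 0,"wz": 0,"x": -1,"y": -1,"z": 0,"fingers": 1},{"wx": 0,"wy": 0,"wz": 0,"x": -1,"y": -1,"z": -5,"fingers": 1},{"wx": 0,"wy": 0,"wz": 0,"x": -1,"y": -1,"z": -10,"fingers": 1},{"wx": 0,"wy": 0,"wz": 0,"x": -1,"y": -1,"z": -14,"fingers": 1},{"wx": 0,"wy": 0,"wz": 0,"x": -1,"y": -1,"z": -18,"fingers": 1},{"wx": 0,"wy": 0,"wz": 0,"x": -1,"y": -1,"z": -20,"fingers": 1},{"wx": 0,"wy": 0,"wz": 0,"x": -1,"y": -1,"z": -20,"fingers": 1}])

```text
time: 7.62
tool_pos: [0.5975, 0.0657, 0.1898]
tcp_rot: [1.784, 0.7, -1.785]
wrist_force: [-0.6, 0.4, -0.9]
width: 0.437
```

Call:
play_rows(deltas=[{"wx": 0,"wy": 0,"wz": 0,"x": 0,"y": 0,"z": -4,"fingers": 1},{"wx": 0,"wy": 0,"wz": 0,"x": 0,"y": 0,"z": -8,"fingers": 1},{"wx": 0,"wy": 0,"wz": 0,"x": 0,"y": 0,"z": -12,"fingers": 1},{"wx": 0,"wy": 0,"wz": 0,"x": 0,"y": 0,"z": -15,"fingers": 1},{"wx": 0,"wy": 0,"wz": 0,"x": 0,"y": 0,"z": -15,"fingers": 1}])

```text
time: 8.25
tool_pos: [0.5973, 0.0656, 0.1746]
tcp_rot: [1.784, 0.701, -1.785]
wrist_force: [-0.5, -0.2, -1.1]
width: 0.437
```

Call:
play_rows(deltas=[{"wx": 0,"wy": 0,"wz": 0,"x": 0,"y": 0,"z": -4,"fingers": 1},{"wx": 0,"wy": 0,"wz": 0,"x": 0,"y": 0,"z": -8,"fingers": 1},{"wx": 0,"wy": 0,"wz": 0,"x": 0,"y": 0,"z": -11,"fingers": 1},{"wx": 0,"wy": 0,"wz": 0,"x": 0,"y": 0,"z": -13,"fingers": 1},{"wx": 0,"wy": 0,"wz": 0,"x": 0,"y": 0,"z": -14,"fingers": 1},{"wx": 0,"wy": 0,"wz": 0,"x": 0,"y": 0,"z": -14,"fingers": 1}])

```text
time: 9.0
tool_pos: [0.5978, 0.0657, 0.1614]
tcp_rot: [1.785, 0.7, -1.784]
wrist_force: [-0.8, -0.9, 1.0]
width: 0.439
```

Call:
play_rows(deltas=[{"wx": 0,"wy": 0,"wz": 0,"x": 0,"y": 0,"z": -1,"fingers": 1},{"wx": 0,"wy": 0,"wz": 0,"x": 0,"y": 0,"z": -2,"fingers": 1},{"wx": 0,"wy": 0,"wz": 0,"x": 0,"y": 0,"z": -2,"fingers": 1}])

```text
time: 9.38
tool_pos: [0.5984, 0.066, 0.1614]
tcp_rot: [1.787, 0.7, -1.782]
wrist_force: [-2.9, 0.5, 9.2]
width: 0.439
```

The tube met firm contact at TCP z 0.161, where home was predicted. I'll ease off the push, open, and rise.

Call:
play_rows(deltas=[{"wx": 0,"wy": 0,"wz": 0,"x": 0,"y": 0,"z": 1,"fingers": 1},{"wx": 0,"wy": 0,"wz": 0,"x": 0,"y": 0,"z": 1,"fingers": 0},{"wx": 0,"wy": 0,"wz": 0,"x": 0,"y": 0,"z": 1,"fingers": -1},{"wx": 0,"wy": 0,"wz": 0,"x": 0,"y": 0,"z": 1,"fingers": -1},{"wx": 0,"wy": 0,"wz": 0,"x": 0,"y": 0,"z": 1,"fingers": -1},{"wx": 0,"wy": 0,"wz": 0,"x": 0,"y": 0,"z": 1,"fingers": -1},{"wx": 0,"wy": 0,"wz": 0,"x": 0,"y": 0,"z": 1,"fingers": -1},{"wx": 0,"wy": 0,"wz": 0,"x": 0,"y": 0,"z": 10,"fingers": -1},{"wx": 0,"wy": 0,"wz": 0,"x": 0,"y": 0,"z": 30,"fingers": -1},{"wx": 0,"wy": 0,"wz": 0,"x": 0,"y": 0,"z": 60,"fingers": -1},{"wx": 0,"wy": 0,"wz": 0,"x": 0,"y": 0,"z": 90,"fingers": -1},{"wx": 0,"wy": 0,"wz": 0,"x": 0,"y": 0,"z": 100,"fingers": -1},{"wx": 0,"wy": 0,"wz": 0,"x": 0,"y": 0,"z": 100,"fingers": -1}])

```text
time: 11.0
tool_pos: [0.5983, 0.0657, 0.2607]
tcp_rot: [1.787, 0.699, -1.782]
wrist_force: [1.0, 0.1, 0.4]
width: 0.996
```

Run:
```python
from w import *
s,d=wview("w6")
for n in ["wrist","scene","top"]:
    if n!="wrist": 
        d=eyes.read_camera(n)
    if n=="scene":
        a=cv2.resize(d["frame"][130:260,200:360],None,fx=4,fy=4,interpolation=cv2.INTER_CUBIC)
        cv2.imwrite(f"pics/{n}6.png",a[:,:,::-1])
    W=world(d);
    q=W[(np.hypot(W[...,0]-.596,W[...,1]-.065)<.03)&(W[...,2]>.155)&(W[...,2]<.19)]
    print(n,len(q))
    if len(q)>10:print(np.percentile(q[:,2],[50,95,99]),(q.min(0)+q.max(0))/2)
    for lo in (.08,.1,.12,.14):
        q=W[(np.hypot(W[...,0]-.596,W[...,1]-.065)<.03)&(W[...,2]>lo)&(W[...,2]<lo+.02)]
        if len(q)>10:print(lo,circ(q[:,:2],.02))
```

```text
11.0 [0.5983 0.0657 0.2607] jaw -47.15 xdir [ 0.003  0.    -1.   ] [1.  0.1 0.4] w 0.996 [ 0.07  0.11  1.73 -0.    1.3   0.89]
wrist 951
[0.16790274 0.16957067 0.16996368] [0.5969039  0.06539112 0.16288937]
0.08 (array([0.59652553, 0.06594351, 0.02      ]), np.float64(0.00186653032171438))
0.1 (array([0.60026224, 0.06857143, 0.02      ]), np.float64(0.005267053427974174))
0.12 (array([0.59844267, 0.06725825, 0.02      ]), np.float64(0.0020533371194522915))
0.14 (array([0.59857721, 0.06717788, 0.02      ]), np.float64(0.002109845195963285))
scene 135
[0.16251317 0.16856805 0.16910075] [0.59682149 0.06638306 0.16237501]
0.08 (array([0.59868861, 0.0640907 , 0.02      ]), np.float64(0.0013230835750261832))
0.1 (array([0.59859844, 0.06446681, 0.02      ]), np.float64(0.0012183102310052486))
0.12 (array([0.59843295, 0.06435995, 0.02      ]), np.float64(0.0012819422293003288))
0.14 (array([0.59839498, 0.06471146, 0.02      ]), np.float64(0.0020625169194574368))
top 4
```

View pics/scene6.png

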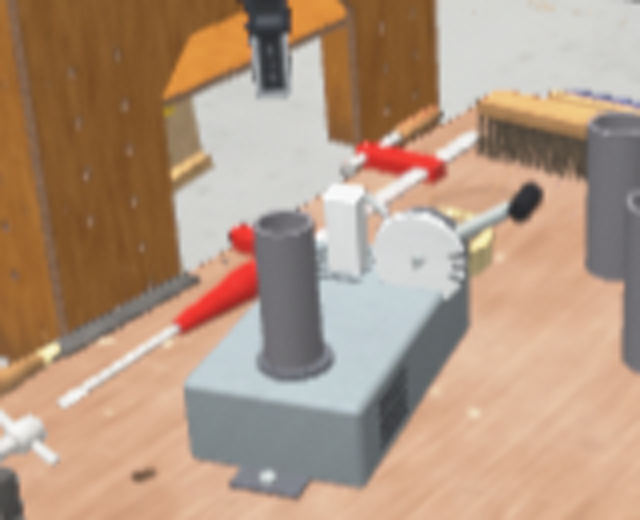

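View pics/w6.png

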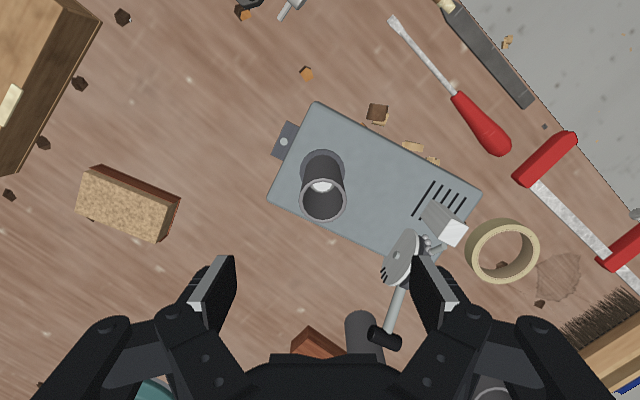

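The nozzle is home. Its rim top is at 0.170 m, its axis is within about 1 mm of the spigot, and it sits on the collar upright and released, with the lever at rest. I'll go above the lever bar, closing the fingers on the way.

Call:
play_rows(deltas=[{"wx": 0,"wy": 0,"wz": -3,"x": -8,"y": -17,"z": 10,"fingers": -1},{"wx": 0,"wy": 0,"wz": -7,"x": -20,"y": -42,"z": 10,"fingers": 0},{"wx": 0,"wy": 0,"wz": -12,"x": -35,"y": -70,"z": 10,"fingers": 1},{"wx": 0,"wy": 0,"wz": -17,"x": -50,"y": -100,"z": 10,"fingers": 1},{"wx": 0,"wy": 0,"wz": -22,"x": -65,"y": -130,"z": 10,"fingers": 1},{"wx": 0,"wy": 0,"wz": -27,"x": -78,"y": -155,"z": 0,"fingers": 1},{"wx": 0,"wy": 0,"wz": -28,"x": -84,"y": -168,"z": -20,"fingers": 1},{"wx": 0,"wy": 0,"wz": -28,"x": -84,"y": -168,"z": -50,"fingers": 1},{"wx": 0,"wy": 0,"wz": -28,"x": -84,"y": -168,"z": -50,"fingers": 1},{"wx": 0,"wy": 0,"wz": -28,"x": -84,"y": -168,"z": -50,"fingers": 1}])

```text
time: 12.4
tool_pos: [0.5138, -0.1023, 0.2092]
tcp_rot: [2.083, 0.272, -2.083]
wrist_force: [0.4, -0.1, 0.2]
width: -0.001
```

Run:
```python
from w import *
s,d=wview("w7")
u=np.radians(15.3);ux=np.array([np.cos(u),np.sin(u)]);uy=np.array([-ux[1],ux[0]])
W=world(d);g=d["frame"].astype(int).sum(-1)
m=(np.hypot(W[...,0]-.5145,W[...,1]+.102)<.035)&(W[...,2]>.125)&(W[...,2]<.15)&(g<200)
q=W[m];print(len(q))
if len(q):
  v,uu=np.nonzero(m);print(uu.min(),uu.max(),v.min(),v.max(),q.min(0),q.max(0),np.median(q,0))
  top=q[q[:,2]>.142];print("top",len(top),top.mean(0) if len(top) else 0)
c=np.array([.613,-.0024])
print("tcp in unit",(s["tool_pos"][:2]-c)@ux,(s["tool_pos"][:2]-c)@uy)
```

```text
12.4 [ 0.5138 -0.1023  0.2092] jaw -75.12 xdir [-0.  0. -1.] [ 0.4 -0.1  0.2] w -0.001 [-0.24 -0.01  1.95  0.    1.2   1.07]
1057
301 348 192 214 [ 0.5051488  -0.12052626  0.13407301] [ 0.52924029 -0.08342435  0.14547111] [ 0.51882533 -0.10178775  0.14214056]
top 558 [ 0.51692669 -0.10201887  0.14302266]
tcp in unit -0.12208469221847386 -0.07015724552469374
```

View pics/w7.png

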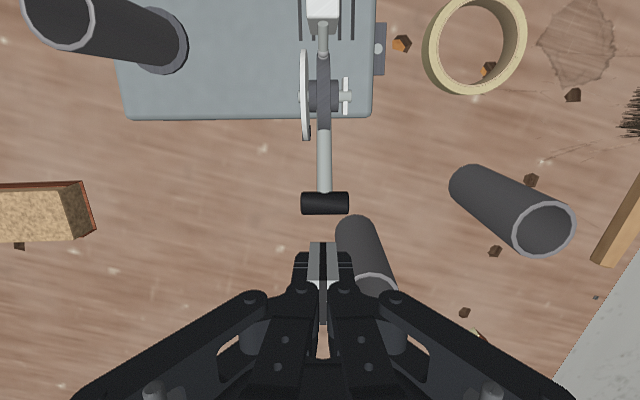

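The picture shows the cross bar at cols 301–348, row 203, centred under the shut fingertips at col 323, with its measured centre in line. Pressing down along the bar's arc.

Call:
play_rows(deltas=[{"wx": 0,"wy": 0,"wz": 0,"x": 0,"y": 0,"z": -25,"fingers": 1},{"wx": 0,"wy": 0,"wz": 0,"x": 0,"y": 0,"z": -40,"fingers": 1},{"wx": 0,"wy": 0,"wz": 0,"x": -3,"y": -1,"z": -48,"fingers": 1},{"wx": 0,"wy": 0,"wz": 0,"x": -6,"y": -2,"z": -56,"fingers": 1},{"wx": 0,"wy": 0,"wz": 0,"x": -9,"y": -2,"z": -64,"fingers": 1},{"wx": 0,"wy": 0,"wz": 0,"x": -11,"y": -3,"z": -72,"fingers": 1},{"wx": 0,"wy": 0,"wz": 0,"x": -12,"y": -3,"z": -80,"fingers": 1},{"wx": 0,"wy": 0,"wz": 0,"x": -13,"y": -3,"z": -88,"fingers": 1},{"wx": 0,"wy": 0,"wz": 0,"x": -12,"y": -3,"z": -96,"fingers": 1},{"wx": 0,"wy": 0,"wz": 0,"x": -12,"y": -3,"z": -104,"fingers": 1},{"wx": 0,"wy": 0,"wz": 0,"x": -10,"y": -3,"z": -112,"fingers": 1},{"wx": 0,"wy": 0,"wz": 0,"x": -9,"y": -2,"z": -118,"fingers": 1},{"wx": 0,"wy": 0,"wz": 0,"x": -8,"y": -2,"z": -122,"fingers": 1},{"wx": 0,"wy": 0,"wz": 0,"x": -8,"y": -2,"z": -123,"fingers": 1},{"wx": 0,"wy": 0,"wz": 0,"x": -8,"y": -2,"z": -123,"fingers": 1},{"wx": 0,"wy": 0,"wz": 0,"x": -8,"y": -2,"z": -123,"fingers": 1}])

```text
time: 14.45
tool_pos: [0.4877, -0.1078, 0.0794]
tcp_rot: [2.041, 0.275, -2.12]
wrist_force: [-34.0, -20.7, 3.5]
width: -0.002
```

Run:
```python
from w import *
s,d=wview("w8")
W=world(d);g=d["frame"].astype(int).sum(-1)
m=(np.hypot(W[...,0]-.506,W[...,1]+.104)<.03)&(W[...,2]>.04)&(W[...,2]<.068)
q=W[m];print(len(q),q.max(0) if len(q) else 0)
sc=eyes.read_camera("scene")
a=cv2.resize(sc["frame"][130:260,200:400],None,fx=4,fy=4,interpolation=cv2.INTER_CUBIC)
cv2.imwrite("pics/scene8.png",a[:,:,::-1])
W=world(sc)
q=W[(np.hypot(W[...,0]-.596,W[...,1]-.065)<.03)&(W[...,2]>.155)&(W[...,2]<.19)]
print(np.percentile(q[:,2],[95,99]),(q.min(0)+q.max(0))/2)
```

```text
14.45 [ 0.4877 -0.1078  0.0794] jaw -74.94 xdir [-0.037 -0.005 -0.999] [-34.  -20.7   3.5] w -0.002 [-0.26  0.1   2.09 -0.02  0.98  1.06]
0 0
[0.16824118 0.16917806] [0.59653194 0.06578559 0.1623499 ]
```

View pics/w8.png

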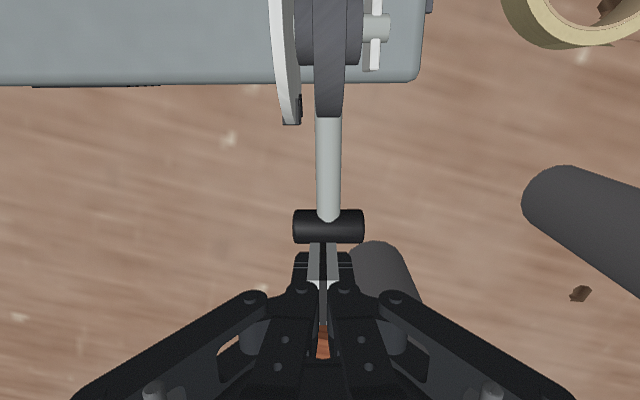

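View pics/scene8.png

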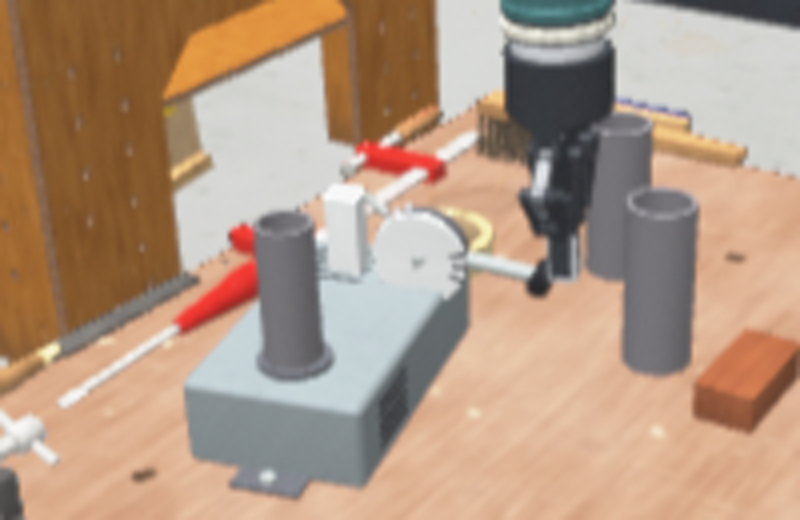

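The fingers slid off the bar's front edge. The bar (290–365, row 227) is now in front of the fingertips with about 40 N sideways, and the lever is only part way down. The nozzle is still home. I'll back off forward and up, letting the lever spring back, then see where the tips really are.

Call:
play_rows(deltas=[{"wx": 0,"wy": 0,"wz": 0,"x": -10,"y": -3,"z": 3,"fingers": 1},{"wx": 0,"wy": 0,"wz": 0,"x": -14,"y": -4,"z": 15,"fingers": 1},{"wx": 0,"wy": 0,"wz": 0,"x": -14,"y": -4,"z": 30,"fingers": 1},{"wx": 0,"wy": 0,"wz": 0,"x": -14,"y": -4,"z": 60,"fingers": 1},{"wx": 0,"wy": 0,"wz": 0,"x": -14,"y": -4,"z": 90,"fingers": 1},{"wx": 0,"wy": 0,"wz": 0,"x": -12,"y": -3,"z": 115,"fingers": 1},{"wx": 0,"wy": 0,"wz": 0,"x": 0,"y": 0,"z": 123,"fingers": 1},{"wx": 0,"wy": 0,"wz": 0,"x": 8,"y": 2,"z": 123,"fingers": 1},{"wx": 0,"wy": 0,"wz": 0,"x": 8,"y": 2,"z": 123,"fingers": 1},{"wx": 0,"wy": 0,"wz": 0,"x": 8,"y": 2,"z": 123,"fingers": 1}])

```text
time: 15.8
tool_pos: [0.5128, -0.102, 0.2075]
tcp_rot: [2.081, 0.273, -2.086]
wrist_force: [0.7, 0.4, -0.5]
width: -0.003
```

Run:
```python
from w import *
s,d=wview("w9")
K=d["K"];z=d["depth"];h,w=z.shape
u,v=np.meshgrid(np.arange(w),np.arange(h))
P=np.stack([(u-K[0,2])/K[0,0]*z,(v-K[1,2])/K[1,1]*z,z],-1)
T=d["tool_from_camera"];Q=P@T[:3,:3].T+T[:3,3]
m=(abs(Q[...,1])<.02)&(Q[...,0]>-.03)&(Q[...,0]<.03)&(z>0)&(abs(Q[...,2])<.03)
for r in range(228,330,6):
    for c in (313,319,330):
        print(r,c,Q[r,c].round(4) ,end=" ")
    print()
a=cv2.resize(d["frame"][180:340,260:390],None,fx=4.5,fy=3.7,interpolation=cv2.INTER_CUBIC);cv2.imwrite("pics/w9c.png",a[:,:,::-1])
W=world(d);g=d["frame"].astype(int).sum(-1)
m=(np.hypot(W[...,0]-.5145,W[...,1]+.102)<.04)&(W[...,2]>.125)&(W[...,2]<.15)&(g<200)
q=W[m];print(len(q),(q.min(0)+q.max(0))/2,q.max(0))
```

```text
15.8 [ 0.5128 -0.102   0.2075] jaw -75.13 xdir [-0.003  0.001 -1.   ] [ 0.7  0.4 -0.5] w -0.003 [-0.24 -0.01  1.95 -0.    1.2   1.07]
228 313 [ 0.2087 -0.0128  0.0804] 228 319 [ 0.2076 -0.0052  0.0799] 228 330 [0.2092 0.0087 0.0807] 
234 313 [ 0.21   -0.0129  0.0895] 234 319 [ 0.2095 -0.0053  0.0892] 234 330 [0.2085 0.0087 0.0887] 
240 313 [ 0.2082 -0.013   0.0971] 240 319 [ 0.2095 -0.0053  0.0977] 240 330 [0.2093 0.0088 0.0976] 
246 313 [-0.0092 -0.0052 -0.0103] 246 319 [-0.0091 -0.0022 -0.0103] 246 330 [-0.0097  0.0031 -0.0106] 
252 313 [-0.0153 -0.005  -0.0104] 252 319 [-0.0144 -0.0022 -0.0099] 252 330 [-0.0142  0.003  -0.0098] 
258 313 [-0.0209 -0.0048 -0.0105] 258 319 [-0.0193 -0.0021 -0.0095] 258 330 [-0.0193  0.0029 -0.0096] 
264 313 [-0.0259 -0.0047 -0.0104] 264 319 [-0.0256 -0.002  -0.0102] 264 330 [-0.0249  0.0028 -0.0098] 
270 313 [-0.0303 -0.0045 -0.0102] 270 319 [-0.0307 -0.002  -0.0104] 270 330 [-0.03    0.0027 -0.01  ] 
276 313 [-0.0345 -0.0044 -0.01  ] 276 319 [-0.0344 -0.0019 -0.01  ] 276 330 [-0.0345  0.0026 -0.01  ] 
282 313 [-0.038  -0.0043 -0.0095] 282 319 [-0.03
[... 156 characters left out ...]
 
294 313 [-0.0475 -0.004  -0.0108] 294 319 [-0.0364 -0.0019 -0.0026] 294 330 [-0.0469  0.0023 -0.0105] 
300 313 [-0.0518 -0.0039 -0.0115] 300 319 [-0.0374 -0.0019 -0.0004] 300 330 [-0.0512  0.0022 -0.0111] 
306 313 [-0.0543 -0.0038 -0.0109] 306 319 [-0.0372 -0.0019  0.0027] 306 330 [-0.0537  0.0022 -0.0105] 
312 313 [-0.0567 -0.0037 -0.0104] 312 319 [-0.0375 -0.0019  0.0055] 312 330 [-0.0536  0.0022 -0.0079] 
318 313 [-0.0582 -0.0037 -0.0092] 318 319 [-0.0378 -0.002   0.0083] 318 330 [-0.0478  0.0024 -0.0003] 
324 313 [-0.0586 -0.0037 -0.007 ] 324 319 [-0.0376 -0.002   0.0116] 324 330 [-0.0481  0.0024  0.0023] 
1071 [ 0.51737225 -0.10226145  0.1398686 ] [ 0.52913478 -0.08345296  0.14555227]
```

View pics/w9c.png

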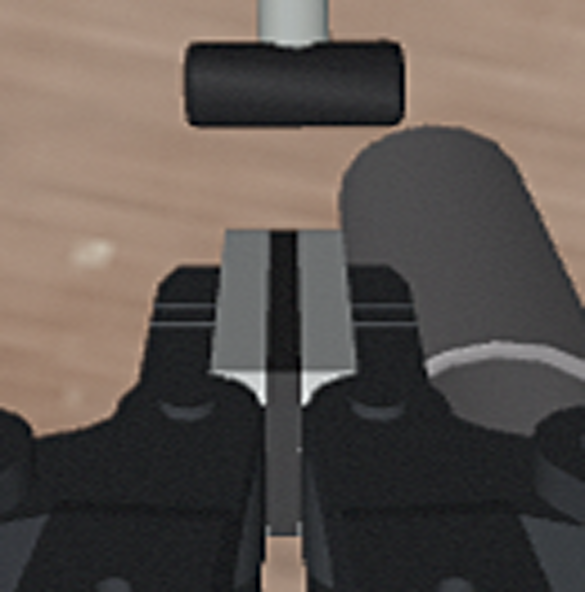

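Run:
```python
from w import *
s=monitor.read_state();t=s["tool_pos"];print(t)
d=pickle.load(open("w8.pkl","rb"));W=world(d)
for v,u in [(215,305),(220,305),(227,305),(235,305),(240,300),(227,355),(190,328),(150,328)]: print("w8",v,u,W[v,u].round(4))
for n in ["scene","top"]:
    sc=eyes.read_camera(n);W=world(sc);pickle.dump(sc,open(n+"9.pkl","wb"))
    m=(np.hypot(W[...,0]-t[0],W[...,1]-t[1])<.022)&(W[...,2]>.15)&(W[...,2]<.23)
    q=W[m];v,u=np.nonzero(m);print(n,len(q))
    if len(q): 
        print(np.percentile(q[:,2],[0,1,5]),v.max(),u.min(),u.max())
        for i in np.argsort(q[:,2])[:12]: print(u[i],v[i],q[i].round(4), ((q[i]-t)*1000).round(1))
    if n=="scene":
        a=cv2.resize(sc["frame"][130:230,260:380],None,fx=6,fy=6,interpolation=cv2.INTER_CUBIC);cv2.imwrite("pics/scene9.png",a[:,:,::-1])
```

```text
[ 0.51280954 -0.10212341  0.20766239]
w8 215 305 [ 0.5084 -0.0927  0.0806]
w8 220 305 [ 0.5069 -0.0932  0.083 ]
w8 227 305 [ 0.5046 -0.094   0.0858]
w8 235 305 [ 0.5    -0.0951  0.0851]
w8 240 300 [ 0.4956 -0.0934  0.0833]
w8 227 355 [ 0.5105 -0.1177  0.0848]
w8 190 328 [ 0.5261 -0.0996  0.0861]
w8 150 328 [ 0.5445 -0.0945  0.0878]
scene 63
[0.20672286 0.20740515 0.20857864] 157 328 336
329 157 [ 0.52   -0.0963  0.2067] [ 7.2  5.8 -0.9]
331 157 [ 0.5138 -0.0967  0.2078] [1.  5.4 0.2]
334 157 [ 0.5065 -0.1005  0.208 ] [-6.3  1.6  0.4]
332 157 [ 0.5106 -0.0967  0.2085] [-2.2  5.4  0.8]
330 157 [ 0.514  -0.0919  0.2094] [ 1.2 10.2  1.8]
335 157 [ 0.5022 -0.0985  0.2096] [-10.6   3.6   1.9]
333 157 [ 0.5066 -0.0953  0.2098] [-6.2  6.8  2.1]
328 156 [ 0.5218 -0.0942  0.21  ] [9.  8.  2.3]
329 156 [ 0.519  -0.0947  0.2104] [6.2 7.4 2.7]
331 156 [ 0.5135 -0.0963  0.211 ] [0.7 5.9 3.3]
330 156 [ 0.5146 -0.0929  0.2119] [1.8 9.2 4.2]
334 156 [ 0.5052 -0.0983  0.2119] [-7.6  3.8  4.3]
top 1
[0.22012645 0.22012645 0.22012645] 203 338 338
338 203 [ 0.5002 -0.0991  0.2201] [-12.6   3.   12.5]
```

View pics/scene9.png

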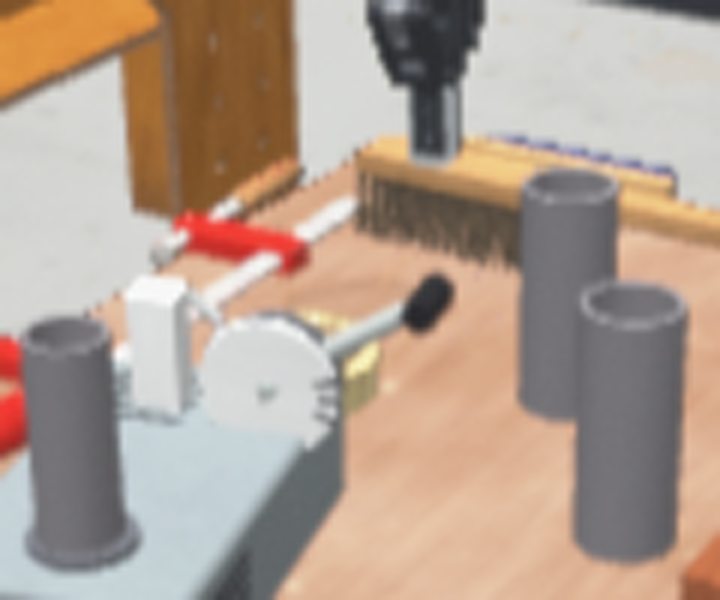

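Both cameras put the visible tip about level with the TCP, although the text says 22 mm ahead. I'll shift 4 mm back over the bar and feel for contact in small steps.

Call:
play_rows(deltas=[{"wx": 0,"wy": 0,"wz": 0,"x": 4,"y": 1,"z": -15,"fingers": 1},{"wx": 0,"wy": 0,"wz": 0,"x": 4,"y": 1,"z": -30,"fingers": 1},{"wx": 0,"wy": 0,"wz": 0,"x": 4,"y": 1,"z": -38,"fingers": 1},{"wx": 0,"wy": 0,"wz": 0,"x": 4,"y": 1,"z": -44,"fingers": 1},{"wx": 0,"wy": 0,"wz": 0,"x": 4,"y": 1,"z": -44,"fingers": 1},{"wx": 0,"wy": 0,"wz": 0,"x": 4,"y": 1,"z": -44,"fingers": 1}])

```text
time: 16.7
tool_pos: [0.518, -0.1015, 0.1655]
tcp_rot: [2.084, 0.271, -2.082]
wrist_force: [0.7, -0.1, -0.5]
width: -0.002
```

```bash
cat > chk.py <<'E'
import sys
from w import *
tag=sys.argv[1]
s,d=wview(tag)
c=np.array([.613,-.0024]);u=np.radians(15.3);ux=np.array([np.cos(u),np.sin(u)]);uy=np.array([-ux[1],ux[0]])
W=world(d);g=d["frame"].astype(int).sum(-1)
rel=W[...,:2]-c;a=rel@ux;b=rel@uy
m=(abs(b+.07)<.017)&(a>-.15)&(a<-.105)&(g<200)&(W[...,2]>.03)&(W[...,2]<.16)
v,uu=np.nonzero(m)
# drop finger pixels: nearer than .02 behind tip plane
q=W[m];print("roller n",len(q))
if len(q):
    an=a[m]; k=q[:,2]>=np.percentile(q[:,2],90)
    print(" ztop",np.percentile(q[:,2],[50,97]).round(4)," unit-x",an.min().round(4),an.max().round(4),"top at",an[k].mean().round(4))
f=s["wrist_force"]
print(" tcp unit",((s["tool_pos"][:2]-c)@ux).round(4),((s["tool_pos"][:2]-c)@uy).round(4),"F unit",(f[:2]@ux).round(1),(f[:2]@uy).round(1),f[2].round(1))
E
python3 chk.py w10
```

```text
16.7 [ 0.518  -0.1015  0.1655] jaw -75.15 xdir [ 0.001 -0.    -1.   ] [ 0.7 -0.1 -0.5] w -0.002 [-0.24  0.04  1.99  0.    1.12  1.07]
roller n 1354
 ztop [0.142  0.1441]  unit-x -0.1276 -0.1102 top at -0.1188
 tcp unit -0.1178 -0.0705 F unit 0.6 -0.3 -0.5
```

View pics/w10.png

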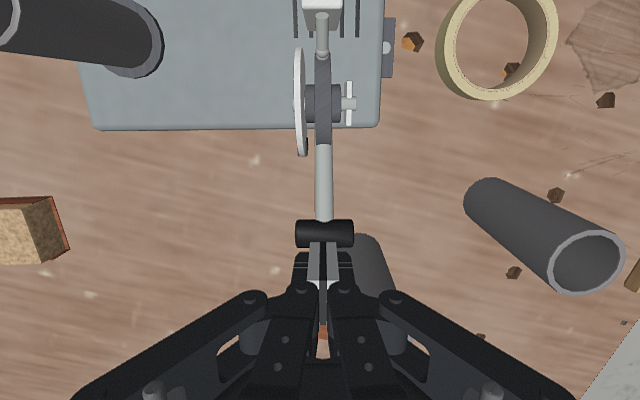

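No contact yet. The bar is centred at (325,234) just ahead of the tips. Lowering further.

Call:
play_rows(deltas=[{"wx": 0,"wy": 0,"wz": 0,"x": 0,"y": 0,"z": -3,"fingers": 1},{"wx": 0,"wy": 0,"wz": 0,"x": 0,"y": 0,"z": -6,"fingers": 1},{"wx": 0,"wy": 0,"wz": 0,"x": 0,"y": 0,"z": -6,"fingers": 1}])

```text
time: 17.12
tool_pos: [0.5173, -0.1013, 0.1587]
tcp_rot: [2.083, 0.272, -2.084]
wrist_force: [0.1, 0.4, -0.3]
width: 0.004
```

```bash
python3 chk.py w11
```

```text
17.125 [ 0.5173 -0.1013  0.1587] jaw -75.14 xdir [-0.001  0.    -1.   ] [ 0.1  0.4 -0.3] w 0.004 [-0.24  0.04  1.99  0.    1.11  1.07]
roller n 1296
 ztop [0.1416 0.1439]  unit-x -0.1267 -0.1099 top at -0.1185
 tcp unit -0.1184 -0.0701 F unit 0.2 0.3 -0.3
```

Call:
play_rows(deltas=[{"wx": 0,"wy": 0,"wz": 0,"x": 0,"y": 0,"z": -3,"fingers": 1},{"wx": 0,"wy": 0,"wz": 0,"x": 0,"y": 0,"z": -6,"fingers": 1},{"wx": 0,"wy": 0,"wz": 0,"x": 0,"y": 0,"z": -6,"fingers": 1}])

```text
time: 17.55
tool_pos: [0.5173, -0.1013, 0.1526]
tcp_rot: [2.082, 0.272, -2.084]
wrist_force: [-0.4, -1.1, 0.1]
width: -0.002
```

```bash
python3 chk.py w12
```

```text
17.55 [ 0.5173 -0.1013  0.1526] jaw -75.14 xdir [-0.001  0.    -1.   ] [-0.4 -1.1  0.1] w -0.002 [-0.24  0.05  2.   -0.    1.09  1.07]
roller n 1174
 ztop [0.1411 0.1571]  unit-x -0.126 -0.1079 top at -0.1159
 tcp unit -0.1184 -0.0701 F unit -0.6 -0.9 0.1
```

Call:
play_rows(deltas=[{"wx": 0,"wy": 0,"wz": 0,"x": 0,"y": 0,"z": -2,"fingers": 1},{"wx": 0,"wy": 0,"wz": 0,"x": 0,"y": 0,"z": -5,"fingers": 1},{"wx": 0,"wy": 0,"wz": 0,"x": 0,"y": 0,"z": -5,"fingers": 1}])

```text
time: 17.98
tool_pos: [0.5173, -0.1013, 0.1477]
tcp_rot: [2.083, 0.272, -2.084]
wrist_force: [-0.4, 0.5, -0.4]
width: 0.001
```

```bash
python3 chk.py w13
```

```text
17.975 [ 0.5173 -0.1013  0.1477] jaw -75.15 xdir [-0.001  0.    -1.   ] [-0.4  0.5 -0.4] w 0.001 [-0.24  0.05  2.01 -0.    1.08  1.07]
roller n 1168
 ztop [0.1408 0.159 ]  unit-x -0.1272 -0.1073 top at -0.1115
 tcp unit -0.1184 -0.0701 F unit -0.3 0.6 -0.4
```

View pics/w13.png

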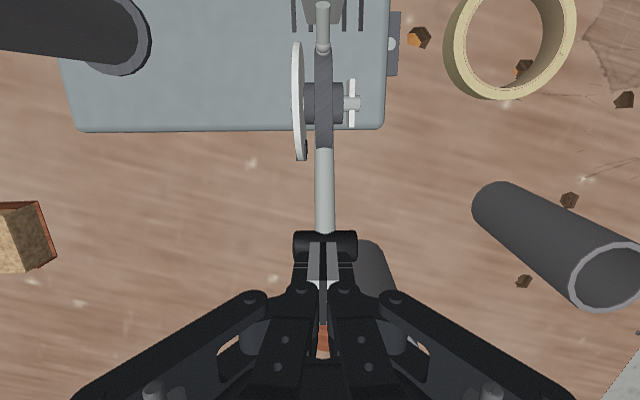

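Still no contact at TCP z 0.148, so the tips really do end near the TCP. Continuing in small steps.

Call:
play_rows(deltas=[{"wx": 0,"wy": 0,"wz": 0,"x": 0,"y": 0,"z": -2,"fingers": 1},{"wx": 0,"wy": 0,"wz": 0,"x": 0,"y": 0,"z": -5,"fingers": 1},{"wx": 0,"wy": 0,"wz": 0,"x": 0,"y": 0,"z": -5,"fingers": 1}])

```text
time: 18.4
tool_pos: [0.5177, -0.1014, 0.1434]
tcp_rot: [2.083, 0.271, -2.083]
wrist_force: [-0.9, 0.4, 4.2]
width: 0.0
```

```bash
python3 chk.py w14
```

```text
18.4 [ 0.5177 -0.1014  0.1434] jaw -75.15 xdir [ 0. -0. -1.] [-0.9  0.4  4.2] w 0.0 [-0.24  0.06  2.01 -0.    1.07  1.07]
roller n 1154
 ztop [0.1411 0.1592]  unit-x -0.1263 -0.1072 top at -0.1112
 tcp unit -0.118 -0.0704 F unit -0.8 0.6 4.2
```

Call:
play_rows(deltas=[{"wx": 0,"wy": 0,"wz": 0,"x": 0,"y": 0,"z": -2,"fingers": 1},{"wx": 0,"wy": 0,"wz": 0,"x": 0,"y": 0,"z": -4,"fingers": 1},{"wx": 0,"wy": 0,"wz": 0,"x": 0,"y": 0,"z": -4,"fingers": 1}])

```text
time: 18.82
tool_pos: [0.5166, -0.1018, 0.1396]
tcp_rot: [2.08, 0.271, -2.085]
wrist_force: [-5.2, -1.1, 8.0]
width: 0.004
```

```bash
python3 chk.py w15
python3 - <<'E'
from w import *
sc=eyes.read_camera("scene")
a=cv2.resize(sc["frame"][120:230,280:390],None,fx=5.4,fy=5.4,interpolation=cv2.INTER_CUBIC);cv2.imwrite("pics/scene15.png",a[:,:,::-1])
E
```

```text
18.825 [ 0.5166 -0.1018  0.1396] jaw -75.13 xdir [-0.002 -0.001 -1.   ] [-5.2 -1.1  8. ] w 0.004 [-0.24  0.06  2.01 -0.    1.07  1.07]
roller n 1192
 ztop [0.1383 0.1591]  unit-x -0.1288 -0.1082 top at -0.1123
 tcp unit -0.1192 -0.0704 F unit -5.3 0.3 8.0
```

View pics/scene15.png

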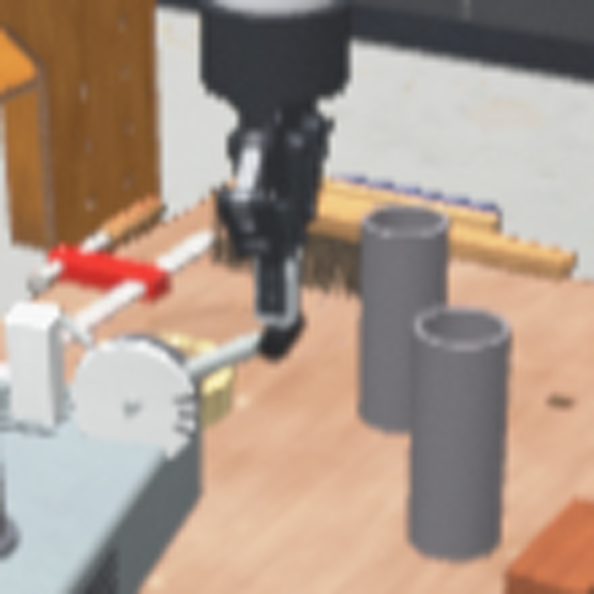

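Contact came at TCP z ≈0.144 with the bar's top at 0.145, so the shut tips end at the TCP rather than 22 mm ahead. That explains the slip: the sideways arc ran ahead of the real contact. I'll follow the arc with the right offset, stopping halfway to check.

Call:
play_rows(deltas=[{"wx": 0,"wy": 0,"wz": 0,"x": -3,"y": -1,"z": -4,"fingers": 1},{"wx": 0,"wy": 0,"wz": 0,"x": -5,"y": -1,"z": -8,"fingers": 1},{"wx": 0,"wy": 0,"wz": 0,"x": -7,"y": -2,"z": -13,"fingers": 1},{"wx": 0,"wy": 0,"wz": 0,"x": -9,"y": -2,"z": -19,"fingers": 1},{"wx": 0,"wy": 0,"wz": 0,"x": -10,"y": -3,"z": -25,"fingers": 1},{"wx": 0,"wy": 0,"wz": 0,"x": -11,"y": -3,"z": -31,"fingers": 1},{"wx": 0,"wy": 0,"wz": 0,"x": -11,"y": -3,"z": -31,"fingers": 1}])

```text
time: 19.8
tool_pos: [0.5057, -0.1048, 0.1082]
tcp_rot: [2.081, 0.271, -2.085]
wrist_force: [-4.3, -1.3, 9.1]
width: 0.0
```

```bash
python3 chk.py w16
```

```text
19.8 [ 0.5057 -0.1048  0.1082] jaw -75.13 xdir [-0.002 -0.001 -1.   ] [-4.3 -1.3  9.1] w 0.0 [-0.25  0.08  2.06 -0.    1.01  1.06]
roller n 3761
 ztop [0.1458 0.1594]  unit-x -0.1432 -0.1168 top at -0.1235
 tcp unit -0.1305 -0.0705 F unit -4.5 -0.2 9.1
```

View pics/w16.png

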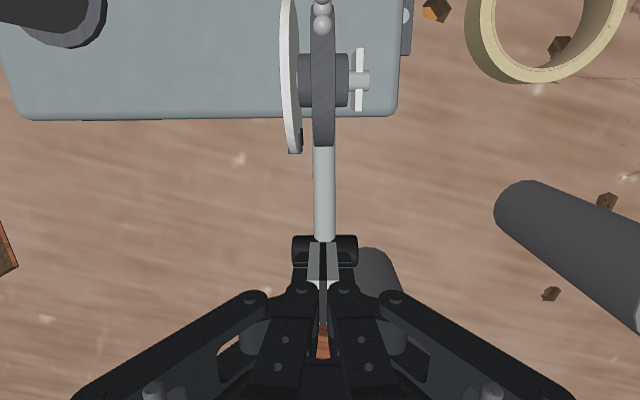

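The bar (292–358, row 250) is held squarely under the tips, so I'll continue to the third detent.

Call:
play_rows(deltas=[{"wx": 0,"wy": 0,"wz": 0,"x": 0,"y": 0,"z": -6,"fingers": 1},{"wx": 0,"wy": 0,"wz": 0,"x": -1,"y": 0,"z": -12,"fingers": 1},{"wx": 0,"wy": 0,"wz": 0,"x": -1,"y": 0,"z": -18,"fingers": 1},{"wx": 0,"wy": 0,"wz": 0,"x": 0,"y": 0,"z": -24,"fingers": 1},{"wx": 0,"wy": 0,"wz": 0,"x": 1,"y": 0,"z": -30,"fingers": 1},{"wx": 0,"wy": 0,"wz": 0,"x": 2,"y": 1,"z": -35,"fingers": 1},{"wx": 0,"wy": 0,"wz": 0,"x": 3,"y": 1,"z": -39,"fingers": 1},{"wx": 0,"wy": 0,"wz": 0,"x": 3,"y": 1,"z": -42,"fingers": 1},{"wx": 0,"wy": 0,"wz": 0,"x": 3,"y": 1,"z": -42,"fingers": 1},{"wx": 0,"wy": 0,"wz": 0,"x": 3,"y": 1,"z": -42,"fingers": 1}])

```text
time: 21.1
tool_pos: [0.5096, -0.1037, 0.0668]
tcp_rot: [2.082, 0.271, -2.083]
wrist_force: [-3.6, -0.6, 7.2]
width: -0.001
```

```bash
python3 chk.py w17
python3 - <<'E'
from w import *
sc=eyes.read_camera("scene")
a=cv2.resize(sc["frame"][130:240,250:370],None,fx=5.4,fy=5.4,interpolation=cv2.INTER_CUBIC);cv2.imwrite("pics/scene17.png",a[:,:,::-1])
W=world(sc)
q=W[(np.hypot(W[...,0]-.596,W[...,1]-.065)<.03)&(W[...,2]>.155)&(W[...,2]<.19)]
print(np.percentile(q[:,2],[95,99]),(q.min(0)+q.max(0))/2)
d=pickle.load(open("w17.pkl","rb"));W=world(d)
for v in range(120,250,10): print(v,W[v,326].round(4),W[v,303].round(4),W[v,350].round(4))
E
```

```text
21.1 [ 0.5096 -0.1037  0.0668] jaw -75.13 xdir [-0. -0. -1.] [-3.6 -0.6  7.2] w -0.001 [-0.25  0.14  2.08 -0.    0.92  1.06]
roller n 14541
 ztop [0.1411 0.1582]  unit-x -0.1393 -0.107 top at -0.1098
 tcp unit -0.1265 -0.0704 F unit -3.6 0.3 7.2
[0.16793213 0.16869705] [0.59630221 0.06544536 0.16237349]
120 [ 0.5812 -0.0852  0.1181] [ 0.577  -0.0776  0.0919] [ 0.5815 -0.0947  0.0923]
130 [ 0.5783 -0.086   0.1169] [ 0.5694 -0.0775  0.0609] [ 0.5752 -0.0993  0.061 ]
140 [ 0.5752 -0.0868  0.1154] [ 0.555  -0.0771 -0.0011] [ 0.5633 -0.1083 -0.0012]
150 [ 0.572  -0.0877  0.1138] [ 0.5482 -0.0787 -0.0013] [ 0.5565 -0.1104 -0.0022]
160 [ 0.5682 -0.0888  0.1103] [ 0.5411 -0.0804 -0.0023] [ 0.5497 -0.1124 -0.002 ]
170 [ 0.5633 -0.0901  0.1037] [ 0.5339 -0.0821 -0.0031] [ 5.432e-01 -1.142e-01 -2.000e-04]
180 [ 0.553  -0.0932  0.0787] [ 5.274e-01 -8.380e-02 -4.000e-04] [ 0.5356 -0.1167 -0.0025]
190 [ 0.5485 -0.0944  0.0788] [ 0.5198 -0.0856 -0.0013] [ 0.5286 -0.1186 -0.0013]
200 [ 0.5431 -0.0959  0.0763] [ 0.5121 -0.0875 -0.002 ] [ 5.215e-01 -1.207e-01 -4.000e-04]
210 [ 0.5376 -0.0974  0.0744] [ 0.5045 -0.0893 -0.0017] [ 0.5137 -0.123  -0.0011]
220 [ 0.5315 -0.099   0.0718] [ 0.4968 -0.0912 -0.0015] [ 5.064e-01 -1.251e-01 -1.000e-04]
230 [ 0.5254 -0.1007  0.0699] [ 0.4889 -0.0932 -0.0011] [ 0.4983 -0.1276 -0.0006]
240 [ 0.5193 -0.1024  0.0684] [ 0.5122 -0.0914  0.0604] [ 0.5193 -0.1159  0.0615]
```

View pics/w17.png

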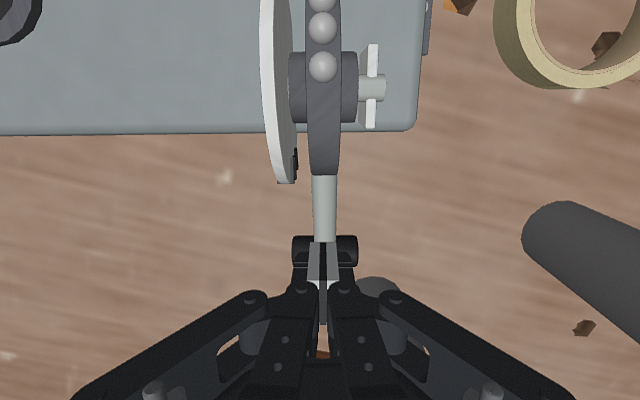

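View pics/scene17.png

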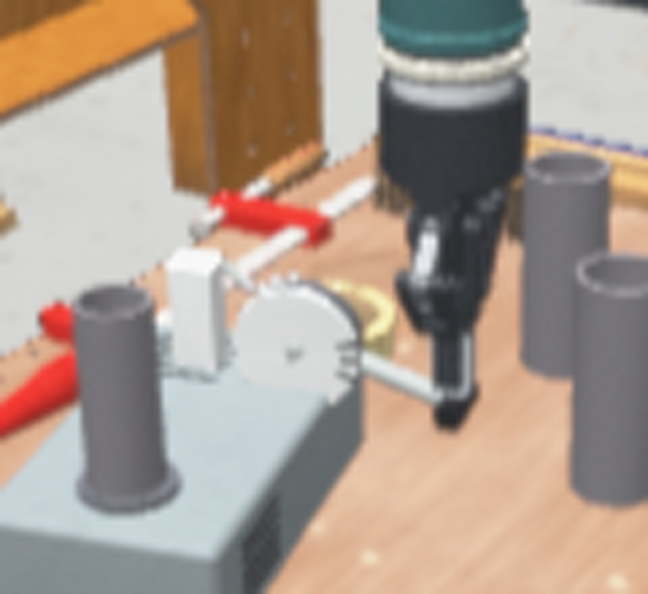

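The lever rod slopes about 18.5° below horizontal, which gives ≈0.88 rad, and the bar height gives ≈0.89. I'll press 2 mm more for margin and confirm it holds still.

Call:
play_rows(deltas=[{"wx": 0,"wy": 0,"wz": 0,"x": 0,"y": 0,"z": -1,"fingers": 1},{"wx": 0,"wy": 0,"wz": 0,"x": 1,"y": 0,"z": -2,"fingers": 1},{"wx": 0,"wy": 0,"wz": 0,"x": 1,"y": 0,"z": -2,"fingers": 1},{"wx": 0,"wy": 0,"wz": 0,"x": 1,"y": 0,"z": -2,"fingers": 1},{"wx": 0,"wy": 0,"wz": 0,"x": 1,"y": 0,"z": -2,"fingers": 1},{"wx": 0,"wy": 0,"wz": 0,"x": 1,"y": 0,"z": -2,"fingers": 1},{"wx": 0,"wy": 0,"wz": 0,"x": 1,"y": 0,"z": -2,"fingers": 1}])

```text
time: 22.08
tool_pos: [0.5103, -0.1035, 0.0648]
tcp_rot: [2.082, 0.272, -2.084]
wrist_force: [-3.3, -0.4, 7.3]
width: -0.0
```

```bash
python3 chk.py w18
python3 - <<'E'
from w import *
d=pickle.load(open("w18.pkl","rb"));W=world(d)
q=W[185:240,322:329].reshape(-1,3);a=(q[:,:2]-[.613,-.0024])@[np.cos(np.radians(15.3)),np.sin(np.radians(15.3))]
p=np.polyfit(a,q[:,2],1);th=np.arctan(p[0]);print("lever slope deg",np.degrees(th),"joint",np.radians(32)+th)
E
python3 - <<'E'
from h import *
d=pickle.load(open("w7.pkl","rb"));W=world(d)
q=W[135:185,322:328].reshape(-1,3);a=(q[:,:2]-[.613,-.0024])@[np.cos(np.radians(15.3)),np.sin(np.radians(15.3))]
p=np.polyfit(a,q[:,2],1);print("rest slope deg (expect -32)",np.degrees(np.arctan(p[0])))
E
```

```text
22.075 [ 0.5103 -0.1035  0.0648] jaw -75.14 xdir [-0.001 -0.    -1.   ] [-3.3 -0.4  7.3] w -0.0 [-0.25  0.14  2.08 -0.    0.92  1.06]
roller n 14970
 ztop [0.1397 0.1579]  unit-x -0.1383 -0.1056 top at -0.1082
 tcp unit -0.1258 -0.0704 F unit -3.3 0.5 7.3
 ** On entry to DLASCL parameter number  4 had an illegal value
 ** On entry to DLASCL parameter number  4 had an illegal value
 ** On entry to DLASCL parameter number  4 had an illegal value
 ** On entry to DLASCL parameter number  4 had an illegal value
 ** On entry to DLASCL parameter number  5 had an illegal value
 ** On entry to DLASCL parameter number  4 had an illegal value
rest slope deg (expect -32) -32.20421312438129Traceback (most recent call last):
  File "<stdin>", line 4, in <module>
    c, resids, rank, s = lstsq(lhs, rhs, rcond)
                         ~~~~~^^^^^^^^^^^^^^^^^
    x, resids, rank, s = _umath_linalg.lstsq(a, b, rcond,
                         ~~~~~~~~~~~~~~~~~~~^^^^^^^^^^^^^
                                             signature=signature)
                                             ^^^^^^^^^^^^^^^^^^^^
    raise LinAlgError("SVD did not converge in Linear Least Squares")
numpy.linalg.LinAlgError: SVD did not converge in Linear Least Squares
```

View pics/w18.png

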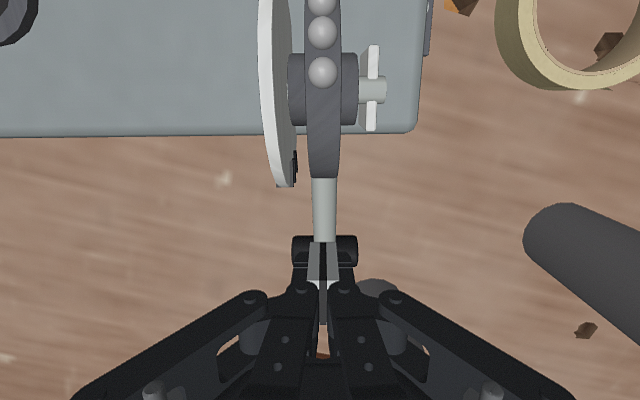

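Run:
```python
from w import *
d=pickle.load(open("w18.pkl","rb"));W=world(d)
q=W[185:240,321:327].reshape(-1,3);q=q[np.isfinite(q[:,2])];q=q[(q[:,2]>.06)&(q[:,2]<.085)];a=(q[:,:2]-[.613,-.0024])@[np.cos(np.radians(15.3)),np.sin(np.radians(15.3))]
p=np.polyfit(a,q[:,2],1);th=np.arctan(p[0]);print(len(q),"lever slope deg",np.degrees(th),"joint",np.radians(32)+th)
s=monitor.read_state();print(s["tool_pos"],s["wrist_force"],abs(s["joint_vel"]).max())
sc=eyes.read_camera("scene");W=world(sc)
q=W[(np.hypot(W[...,0]-.596,W[...,1]-.065)<.03)&(W[...,2]>.155)&(W[...,2]<.19)]
print(np.percentile(q[:,2],[95,99]),(q.min(0)+q.max(0))/2)
t0=pickle.load(open("top0.pkl","rb"));t=eyes.read_camera("top")
cv2.imwrite("pics/top18.png",t["frame"][:,:,::-1])
df=np.abs(t["frame"].astype(int)-t0["frame"]).max(-1)
for n,(u,v) in dict(tape=(366,159),off=(355,262),cork=(233,266)).items(): print(n,(df[v-22:v+22,u-24:u+24]>60).sum())
```

```text
329 lever slope deg 19.976411833984116 joint 0.9071595198755671
[ 0.51027602 -0.10351748  0.06477925] [-3.78191317 -0.45075169  7.76154517] 0.0017901546289108004
[0.16814706 0.16855924] [0.59650653 0.06592417 0.16257222]
tape 381
off 1498
cork 0
```

View pics/top18.png

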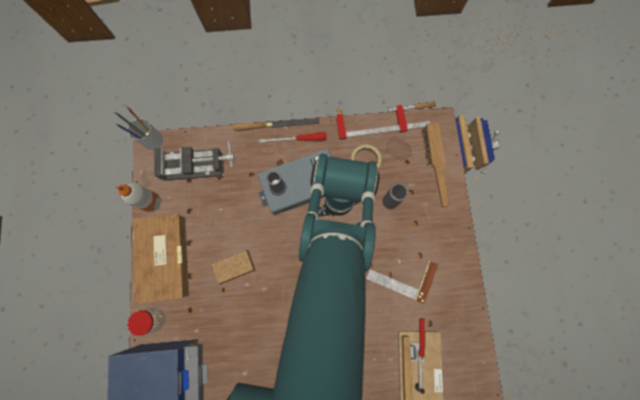

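The image differences at the tape and offcut are only the arm covering them. Cork and tape are in place, and the scene view showed the offcut unmoved. The lever is at ≈0.907 rad, still, held with about 8 N, so I'm handing in.

```bash
python3 -c "
from workcell import finish_job
print(finish_job())"
```

```text
the job is handed in; nothing more can be done
None
```

The nozzle is on the spigot and let go, and the fingers are holding the lever down at about the third detent. I handed the job in at about 22 s; no verdict came back.

**Nozzle:** I took the smallest of the three tubes (40 mm wide, 100 mm high) and lowered it until it met firm contact. I then opened the fingers and backed off. Its rim measured about 0.169–0.170 m high both before and after the lever press, and its axis was within about 1 mm of the spigot.

**Lever:** The first press failed. The shut fingertips ended about level with the TCP, not 22 mm ahead as stated, so they slid off the front of the bar and pushed sideways with about 40 N. I backed off, the lever sprang up, and the nozzle stayed home throughout. On the second press I felt for the contact and followed the bar's arc down. The final checks showed:
- **Angle:** about 0.907 rad, from the rod's slope.
- **Hold:** about 8 N upward on the tool, with the joints still.

**Bystanders:** The cork block did not change between the first and last top views. In the last top view the arm hid the offcut and part of the tape roll. The tape looked in place there and in the last wrist view. The offcut was last seen clearly in the scene view after the failed press and looked unmoved, but I did not measure it.

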